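# Top up the tilt-out biscuit bin

## Task

Top up the dog-biscuit bin: of the two tilt-out bins in the lower tier, pull the one that already has a biscuit in it open to its stop and pour all four biscuits from the steel scoop into the opening. Then set the scoop back down upright on the bench, anywhere clear, and leave both bins fully shut, with the bowl, the rake comb and the two brushes above left where they are.

Things in the scene. Friction and masses are not known exactly. Their poses are not given: they have to be found in the camera images.
- organiser: fixed two-tier organiser of clear acrylic, 180 deep (x) x 290 wide (y) x 262 mm tall, origin at the centre of its underside, front faces its -x (roughly towards the robot). Lower tier: two tilt-out bins side by side, centres 71.5 mm either side of the middle. Upper tier, flush with the lower: two open bins whose floor is at 190 mm, front wall top at 226 mm, other walls to 262 mm; it stands right above the tilt-out fronts. Its front plane is at its x = -90 mm
- bin_left (a joint): the tilt-out bin on the robot's left (organiser's +y) in the lower tier: a clear bucket turning on a hinge along its lower front edge. 0 = shut, grows as the top of its front tips out towards the organiser's front (-x); 0.8 rad is its stop, fully open. Hinge friction 0.05 N m; below about 0.35 rad it falls shut, beyond that and at its stop it stays by itself. About 2 N at the handle moves it
- bin_right (a joint): the tilt-out bin on the robot's right (organiser's -y) in the lower tier: a clear bucket turning on a hinge along its lower front edge. 0 = shut, grows as the top of its front tips out towards the organiser's front (-x); 0.8 rad is its stop, fully open. Hinge friction 0.05 N m; below about 0.35 rad it falls shut, beyond that and at its stop it stays by itself. About 2 N at the handle moves it
- bin_left_hinge (a point): middle of the left bin's hinge axis, 16 mm above the bench, 83.5 mm in front of the organiser's middle; the axis runs along the organiser's y. The point's own axes turn with the bin; shut, they match the organiser's
- bin_left_handle (a point): middle of the left bin's steel pull bar: 10 mm round, along y, 90 mm between the centres of its end posts, 42 mm out (-x) from and 125 mm above the hinge in bin axes; the gap from bar to front panel is 34 mm, open above and below
- bin_left_mouth (a point): middle of the left bin's open top, in bin axes 56 mm behind and 134 mm above the hinge. The front panel is 5 mm thick, centred on the hinge plane, 137 mm wide, its top edge 150 mm above the hinge; sides and back are 118 mm high, the back 112 mm behind the hinge; 126 mm wide inside. At the stop the front's top edge is about 108 mm out from and 105 mm above the hinge, the back's top edge 6 mm out and 162 mm above it: the opening lies between them, in front of the upper tier
- bin_left_middle (a point): middle of the left bin's inside, in bin axes 56 mm behind the hinge and 52 mm above the bin's inner floor (108 x 126 mm); axes turn with the bin
- bin_right_hinge (a point): middle of the right bin's hinge axis, 16 mm above the bench, 83.5 mm in front of the organiser's middle; the axis runs along the organiser's y. The point's own axes turn with the bin; shut, they match the organiser's
- bin_right_handle (a point): middle of the right bin's steel pull bar: 10 mm round, along y, 90 mm between the centres of its end posts, 42 mm out (-x) from and 125 mm above the hinge in bin axes; the gap from bar to front panel is 34 mm, open above and below
- bin_right_mouth (a point): middle of the right bin's open top, in bin axes 56 mm behind and 134 mm above the hinge. The front panel is 5 mm thick, centred on the hinge plane, 137 mm wide, its top edge 150 mm above the hinge; sides and back are 118 mm high, the back 112 mm behind the hinge; 126 mm wide inside. At the stop the front's top edge is about 108 mm out from and 105 mm above the hinge, the back's top edge 6 mm out and 162 mm above it: the opening lies between them, in front of the upper tier
- bin_right_middle (a point): middle of the right bin's inside, in bin axes 56 mm behind the hinge and 52 mm above the bin's inner floor (108 x 126 mm); axes turn with the bin
- scoop: loose stainless feed scoop, 160 long (x) x 86 wide x 98 mm tall, 0.2 to 0.35 kg, origin at the centre of its flat underside, open nose to its +x. Floor 3 mm thick, side walls 52 mm high sloping down to 22 mm at the nose, back wall 58 mm; inside 80 mm wide; a wire brace arches over it 15 mm in front of the origin
- scoop_grip (a point): middle of the scoop's black over-top handle, 20 mm behind and 90 mm above the scoop's origin, near the centre of mass; the handle is a level bar along the scoop's x, 92 long x 22 wide x 16 mm thick, clear at both sides
- scoop_lip (a point): middle of the scoop's front floor edge, over which it pours, 80 mm ahead of the origin
- biscuit1: bone-shaped hard dog biscuit, 64 x 30 x 14 mm, 18 g, origin at its centre, long axis x; starts lying flat in the scoop, free to slide (friction 0.5 to 0.7, so a floor tipped about 45 to 50 degrees empties)
- biscuit2: bone-shaped hard dog biscuit, 64 x 30 x 14 mm, 18 g, origin at its centre, long axis x; starts lying flat in the scoop, free to slide (friction 0.5 to 0.7, so a floor tipped about 45 to 50 degrees empties)
- biscuit3: bone-shaped hard dog biscuit, 64 x 30 x 14 mm, 18 g, origin at its centre, long axis x; starts lying flat in the scoop, free to slide (friction 0.5 to 0.7, so a floor tipped about 45 to 50 degrees empties)
- biscuit4: bone-shaped hard dog biscuit, 64 x 30 x 14 mm, 18 g, origin at its centre, long axis x; starts lying flat in the scoop, free to slide (friction 0.5 to 0.7, so a floor tipped about 45 to 50 degrees empties)
- old_biscuit: a biscuit of the same kind already lying on the floor of one of the two tilt-out bins (either one): it marks the biscuit bin
- curry_comb: black rubber curry comb, 62 mm round, 36 mm tall, lying in the other tilt-out bin
- bowl: grey ceramic bowl, 140 mm across, 55 mm high, on the bench; bystander, origin centre of underside
- rake_comb: stainless rake comb, about 115 mm long, head 100 mm wide, on the bench; bystander
- slicker_brush: red slicker brush, about 145 mm long, in one upper bin; bystander
- bath_brush: orange silicone bath brush, 115 x 62 x 51 mm, in one upper bin; bystander
Things that resemble listed ones, but are neither listed nor needed, are in the scene too. What is shaped like the biscuit2 but purple or yellow is not meant.

How it is judged:
By the outcome, as a careful person would: the job done as asked, in the order asked, and still so for the second after the job is handed in, with the robot touching nothing.
It also fails if it takes over 72 s, if anything falls off the work surface, if the arm or the gripper's body presses on something with over 40 N, if the wrist force passes 120 N, or if a joint passes its speed limit or range.

## Robot

A 6-joint arm with a two-finger parallel gripper is mounted at the origin on the work surface. World frame = base frame: x ahead of the robot, y to its left, z up, the work surface at z = 0. Lengths are in mm, angles in rad, forces in N, time in s.
With the tool pointing down it reaches from about 350 to 975 mm from the base axis. Payload 7.1 kg.
Tool frame: the origin (TCP) lies at the very end of the fingers, on their centre line; the grasp point (between the pads) lies 19 mm behind it; z points along the fingers, y is the line along which they close (so a half turn about z gives the same grasp; the last joint's range is limited). The gripper opens to 88 mm and grips with 3 to 60 N. Pads are 20 mm wide; open, the fingers measure 115 mm over their backs; the gripper's body (75 mm by 178 mm) begins 61 mm behind the grasp point.
Start: joints at [1.197, 0.423, 1.63, -0, 1.089, -0.019], TCP at [217.095, 586.067, 195.575] pointing down, gripper open.
Joint ranges: [-3, 3], [-0.9, 2.11], [0.09, 2.58], [-1.31, 4.45], [0.11, 2.69], [-2.54, 2.54]. Speed limits (rad/s): [2.39, 2.39, 3.01, 3.14, 3.14, 3.14].

## Interface

Orientations are given as a rotation vector (axis times angle).
In Python, from workcell import sensors, imaging, close_job gives the robot as it stands. The module is installed in compiled form; this text tells all that it offers.
- The arm moves only by the tool servo_tool, never from a script. Its argument "steps" is a list of rows, each a list of 3 entries, a list of its own where there are three numbers: the shift along the world's x, y, z in m, then the turn, a rotation vector about the world's x, y, z in degrees, then the opening, from -1 (shut) to 1 (fully open). A call has exactly 8 rows; each row shifts and turns the commanded pose from where the row before left it; what a row does not reach is not made up. A row lasts 1/12 s, in which the tool goes at most 41.7 mm and 7.16 degrees, less where a joint would pass 70% of its speed; a pose out of reach is approached as far as the arm can. A call is refused whole if a number of a shift passes 0.0417 or a number of a turn 7.16, either way. A call with a gripper value outside its range is refused whole. The fingers move at their own pace and stop on an object; the grip force is fixed at half the most. Time passes only in rows, so rows that do not move let the fingers close, or fill a call up. It gives the time, the measured TCP pose, the force, the opening and the grip force at its end, in the units of the state.
- sensors.get_obs(): the state, without advancing time (a new reading comes with each control period).
- imaging.get_image(name): name is "scene" or "side" or "wrist"; returns a dict with "color" (420x560x3 uint8, blue, green, red), "range_z" (420x560 float32, mm along the optical axis (not along the pixel's ray), 0 where there is no reading), "vertical_fov" (degrees; the focal length in pixels is half the picture's height over the tangent of half this angle, whatever the lens; pixels are square), "cx", "cy" (the principal point, pixels), "rvec" (rotation vector, rad) and "tvec" (3), from world to camera coordinates, as OpenCV has them; the wrist camera has in their place "tool_from_camera" (4x4, takes a point from camera to tool coordinates, whose origin is the TCP and whose axes are the flange's). Camera axes: x right, y down, z forward; pixel columns grow to the right and rows downward; lengths in mm; the calibration is good to about 2 mm. The wrist camera is an equidistant fisheye: a pixel r from the principal point sees the ray r / f radians off the axis. A picture is of the moment at which its call begins: read the wrist's pose just before it.
- close_job(): hands the job in; it is judged then, once.
The state is a dict: "t": time; "qpos": joint angles; "qvel": joint speeds; "joint_torque": joint torques, N m; "ee_pos": TCP position; "orientation": TCP orientation; "ft_force": force on the tool from outside, world axes, zero at the start; "moment": the same for the moment, N m; "width": finger opening in mm; "grasp_force": force on a finger pad.
Only numpy, scipy, OpenCV 4.12 (cv2) and the standard library are available. Lean on these libraries where they do the work, as an engineer would, in place of code of your own. Each camera call takes 0.05 s, during which the arm holds its last target. There are 200 camera calls.

## Working session

There is one attempt and no reset: what is moved stays moved. The work goes in short steps, Python scripts to look and compute and a tool call to move; the robot and the scene stay as the last step left them, time stands still between calls to the robot, and variables do not carry over. Pictures are saved under pics/ and viewed, at most 10 in all, crops included, and the job is handed in when it is done.

Besides the shell and the picture viewer there is one more tool, called after ">>>" as name([rows], argument=value, ...), one row to a line, values as JSON. servo_tool: Moves the arm, as the interface text tells. Its arguments: {"type":"object","properties":{"steps":{"type":"array"}},"required":["steps"]}

```bash
mkdir -p pics; cat > h.py <<'E'
import numpy as np, cv2
from workcell import sensors, imaging, close_job
from scipy.spatial.transform import Rotation as R
def grab(n):
    o=sensors.get_obs(); d=imaging.get_image(n); np.savez(f'{n}.npz',ee=o['ee_pos'],ori=o['orientation'],**{k:v for k,v in d.items()}); return d
def load(n): return dict(np.load(f'{n}.npz'))
def world(d,u,v,z=None):
    """static camera: world points by depth, or by ray onto plane z"""
    f=d['color'].shape[0]/2/np.tan(np.radians(float(d['vertical_fov']))/2)
    M=R.from_rotvec(np.ravel(d['rvec'])).as_matrix(); t=np.ravel(d['tvec'])
    u=np.asarray(u);v=np.asarray(v)
    r=np.stack([(u-d['cx'])/f,(v-d['cy'])/f,np.ones(u.shape)],-1)
    c=-M.T@t; w=r@M
    s=d['range_z'][v.astype(int),u.astype(int)] if z is None else (z-c[2])/w[...,2]
    return c+w*s[...,None]
E
python3 - <<'E'
from h import *
for n in('scene','side'):
    d=grab(n); cv2.imwrite(f'pics/{n}0.png',cv2.resize(d['color'],(800,600)))
    print(n,d['vertical_fov'],d['cx'],d['cy'],-R.from_rotvec(np.ravel(d['rvec'])).as_matrix().T@np.ravel(d['tvec']))
o=sensors.get_obs();print(o)
E
```

```text
scene 53.124418656099735 279.87071376681104 209.29932821924484 [ 364.71101407  276.47446582 1284.77376633]
side 56.39151294733592 278.6349712741292 213.68496620274294 [ 50.66516949  85.82736679 833.96360422]
{'t': 0.1, 'qpos': array([ 1.19700135e+00,  4.23772205e-01,  1.63056512e+00,  2.87369895e-05,
        1.08858630e+00, -1.89831634e-02]), 'qvel': array([ 0.00027532,  0.00026206, -0.00285772,  0.00036691, -0.00094105,
        0.00179569]), 'joint_torque': array([-4.19330681e-04, -5.45614600e+01, -2.74324161e+01,  6.44743466e-02,
        1.88028667e-02, -5.51915070e-05]), 'ee_pos': array([216.90552205, 585.61092919, 194.89362483]), 'orientation': array([-5.54388462e-01, -3.09200018e+00,  2.04251544e-03]), 'ft_force': array([ 0.88853637, -0.10208808, -0.60481152]), 'moment': array([-0.02980783, -0.00236536,  0.00966394]), 'grasp_force': 0.0, 'width': 87.8933622260821}
```

View pics/scene0.png

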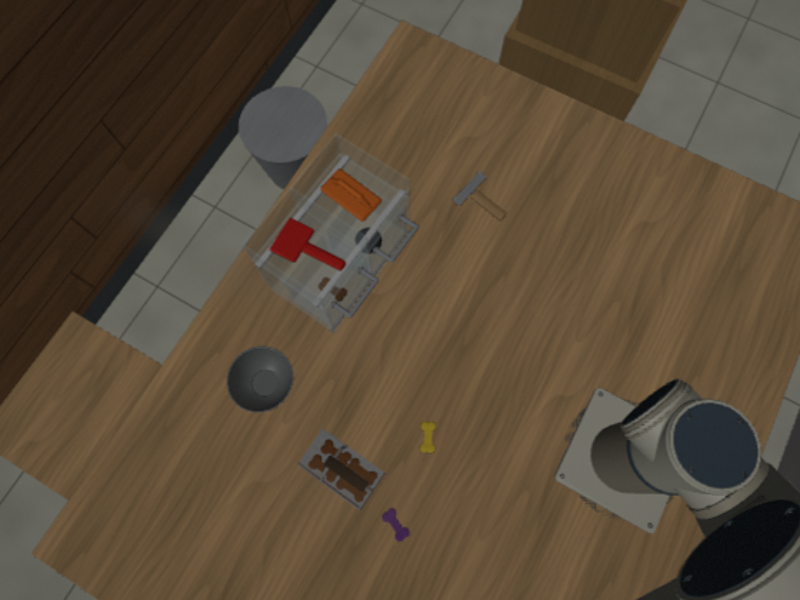

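View pics/side0.png

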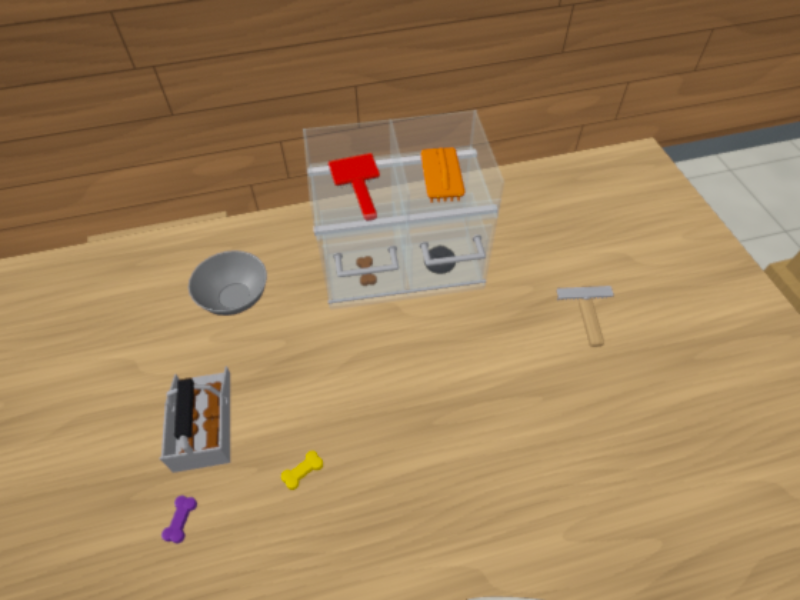

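Candidates (800x600 views). Scoop: only the steel tray at scene (342,468) and side (197,420); the bowl is at scene (260,378). Biscuits: the brown ones in the scoop; yellow (428,437) and purple (396,525) are decoys. Bins: the left one holds a brown biscuit (side 366,270), the right one the black comb (side 440,260). So I choose bin_left. I'll check that in one close crop.

```bash
python3 - <<'E'
from h import *
a=load('scene');b=load('side')
def crop(d,x,y,w,h,s): return cv2.resize(d['color'][y:y+h,x:x+w],None,fx=s,fy=s,interpolation=cv2.INTER_CUBIC)
im=np.zeros((600,800,3),np.uint8)
im[0:320,0:400]=crop(a,205,140,100,80,4) # bins scene
im[0:320,400:800]=crop(b,220,145,100,80,4)[:320]
im[330:600,0:320]=crop(a,200,296,80,67,4)[:270].repeat(1,0) if False else cv2.resize(a['color'][296:363,200:280],(320,270),interpolation=cv2.INTER_CUBIC)
im[330:600,400:720]=cv2.resize(b['color'][255:335,100:195],(320,270),interpolation=cv2.INTER_CUBIC)
cv2.imwrite('pics/c1.png',im)
# black handle mask of scoop in both views
for n,d,(x0,y0,x1,y1) in(('scene',a,(200,290,280,365)),('side',b,(105,255,170,335))):
    c=d['color'][y0:y1,x0:x1].astype(int); m=(c.max(-1)<60)
    n_,l,st,ce=cv2.connectedComponentsWithStats(m.astype(np.uint8)); k=1+st[1:,4].argmax()
    ys,xs=np.nonzero(l==k); u=xs+x0;v=ys+y0
    print(n,st[k],cv2.minAreaRect(np.c_[u,v].astype(np.float32)))
    P=world(d,u,v); print('depth med',np.median(P,0)); 
    P=world(d,u+0.,v+0.,98.);P=P[:,:2].astype(np.float32);print('plane98',cv2.minAreaRect(P))
# depth near organiser: upper edges
for n,d in(('scene',a),('side',b)):
    u,v=np.meshgrid(np.arange(560),np.arange(420)); P=world(d,u,v)
    ok=(d['range_z']>0)&(P[...,2]>15)&(P[...,2]<300)
    for zlo,zhi in((215,240),(250,275),(120,160)):
        m=ok&(P[...,2]>zlo)&(P[...,2]<zhi)&(P[...,0]>300)
        q=P[m]; 
        if len(q): print(n,zlo,len(q),cv2.minAreaRect(q[:,:2].astype(np.float32)))
    m=ok&(P[...,2]<105)&(np.hypot(P[...,0],P[...,1])>200)
    nn,l,st,ce=cv2.connectedComponentsWithStats(m.astype(np.uint8))
    for k in range(1,nn):
        if st[k,4]>60: q=P[l==k];print('  comp',ce[k],st[k,4],q.min(0).round(),q.max(0).round(),cv2.minAreaRect(q[:,:2].astype(np.float32)))
E
```

```text
scene [ 26  29  32  25 299] ((242.60740661621094, 330.2751770019531), (33.58850860595703, 11.223477363586426), 34.99201965332031)
depth med [473.07656463 305.89123062  96.17240206]
plane98 ((472.02288818359375, 303.2138977050781), (29.376447677612305, 91.26113891601562), 86.17910766601562)
side [ 17  10  14  42 475] ((128.783935546875, 285.5373229980469), (12.271809577941895, 41.42924880981445), 2.726310968399048)
depth med [468.02529754 304.85464854  96.63613972]
plane98 ((468.7190246582031, 304.28680419921875), (24.554683685302734, 92.25948333740234), 85.41698455810547)
scene 215 1903 ((1120.1785888671875, -120.73013305664062), (288.60089111328125, 961.9689331054688), 84.4549560546875)
scene 250 828 ((1118.939697265625, -120.75450134277344), (292.5481262207031, 956.4214477539062), 84.75733184814453)
scene 120 1681 ((1105.4278564453125, -124.88888549804688), (302.65380859375, 1012.2713623046875), 84.66194915771484)
  comp [38.92530488 45.453125  ] 2624 [1582. -440.   15.] [1601.   78.  105.] ((1591.240478515625, -181.0947265625), (517.667724609375, 18.461071014404297), 89.8615951538
[... 2114 characters left out ...]
7.92018072 194.3313253 ] 1328 [659. 166.  15.] [800. 303.  57.] ((729.3009643554688, 234.63702392578125), (137.13792419433594, 139.11734008789062), 48.607086181640625)
  comp [283.77809937 194.99228172] 2073 [ 628. -221.   15.] [677.  70. 105.] ((645.8201293945312, -75.39236450195312), (292.2149658203125, 22.09208869934082), 81.8259506225586)
  comp [410.89615385 211.71153846] 520 [ 461. -434.   15.] [ 579. -334.   28.] ((515.0339965820312, -374.75677490234375), (99.93745422363281, 112.85843658447266), 78.14193725585938)
  comp [135.23770093 295.84266926] 2053 [412. 256.  15.] [578. 354. 100.] ((494.22735595703125, 305.1739196777344), (87.9557876586914, 163.3736572265625), 85.11438751220703)
```

View pics/c1.png

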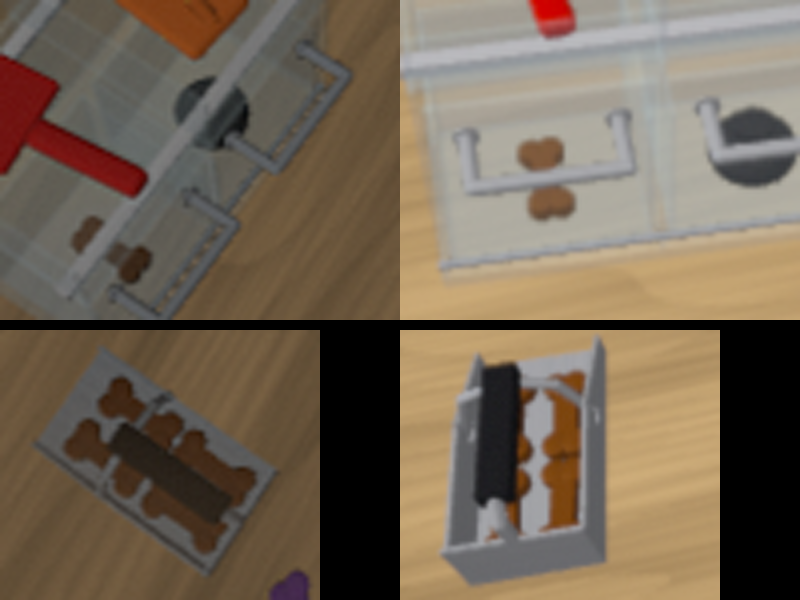

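The crop confirms that the left bin holds the brown biscuit (crop 545,175) and the right one the curry comb. The scoop's brace is at its far end, so its nose points away from the robot, yaw about -5°. Next I'll locate the handle bar.

```bash
cat >> h.py <<'E'
yaw=np.radians(-5.4); ex=np.array([np.cos(yaw),np.sin(yaw),0]); ey=np.array([-np.sin(yaw),np.cos(yaw),0]); ez=np.array([0,0,1.])
O=np.array([733,-84.5,0])
def loc(P): d=P-O; return np.stack([d@ex,d@ey,d[...,2]],-1)
def org(x,y,z): return O+x*ex+y*ey+z*ez
E
python3 - <<'E'
from h import *
for n in('scene','side'):
    d=load(n);u,v=np.meshgrid(np.arange(560),np.arange(420)); P=world(d,u,v);L=loc(P)
    m=(d['range_z']>0)&(abs(L[...,1])<150)&(L[...,0]<-98)&(L[...,0]>-150)&(L[...,2]>110)&(L[...,2]<165)
    for s in(1,-1):
        q=L[m&(s*L[...,1]>0)]
        far=q[q[:,0]<-118]
        print(n,s,len(q),len(far),q.min(0).round(1),q.max(0).round(1),'bar',np.median(far,0).round(1), np.polyfit(far[:,1],far[:,0],1))
    for zl,zh in((222,232),(256,268)):
        q=L[(d['range_z']>0)&(L[...,2]>zl)&(L[...,2]<zh)&(abs(L[...,0])<110)&(abs(L[...,1])<160)]
        print(zl,np.percentile(q,[1,99],0).round(1).tolist())
print(org(-125.5,71.5,141),sensors.get_obs()['t'])
E
```

```text
scene 1 173 126 [-131.7   21.3  134.3] [-98.2 121.5 150.6] bar [-126.7   73.7  143.2] [ 4.45484693e-03 -1.26432923e+02]
scene -1 161 115 [-131.5 -120.6  136.9] [-98.1 -21.3 149. ] bar [-126.7  -71.   143. ] [ 4.91340654e-03 -1.25941464e+02]
222 [[-91.5, -142.4, 222.1], [87.0, 145.2, 231.8]]
256 [[-88.9, -145.0, 256.1], [90.1, 145.0, 264.7]]
side 1 260 202 [-132.6   22.3  136.6] [-98.7 121.6 147.6] bar [-128.1   72.6  143.4] [-8.50287252e-04 -1.27375825e+02]
side -1 252 196 [-133.1 -120.4  137. ] [-98.6 -21.  147.8] bar [-128.3  -69.1  143.5] [ 7.44636457e-03 -1.27060832e+02]
222 [[-92.1, -141.4, 222.2], [88.2, 141.3, 231.9]]
256 [[-90.3, -144.6, 256.2], [90.9, 145.1, 263.2]]
[614.78571784  -1.50672621 141.        ] 0.1
```

>>> servo_tool([
  [[0.016, -0.0244, 0.001], [0, 0, 1.87], -1],
  [[0.016, -0.0244, 0.001], [0, 0, 1.87], -1],
  [[0.016, -0.0244, 0.001], [0, 0, 1.87], -1],
  [[0.016, -0.0244, 0.001], [0, 0, 1.87], -1],
  [[0.016, -0.0244, 0.001], [0, 0, 1.87], -1],
  [[0.016, -0.0244, 0.001], [0, 0, 1.87], -1],
  [[0.016, -0.0244, 0.001], [0, 0, 1.87], -1],
  [[0.016, -0.0244, 0.001], [0, 0, 1.87], -1],
])

```text
t: 0.77
ee_pos: [345.5, 389.4, 203.4]
orientation: [-0.144, -3.138, 0.001]
ft_force: [0.2, -0.4, 0.4]
width: 37.9
grasp_force: 0.0
```

>>> servo_tool([
  [[0.016, -0.0244, 0.001], [-0.165, -1.742, 0], -1],
  [[0.016, -0.0244, 0.001], [-0.165, -1.742, 0], -1],
  [[0.016, -0.0244, 0.001], [-0.165, -1.742, 0], -1],
  [[0.016, -0.0244, 0.001], [-0.165, -1.742, 0], -1],
  [[0.016, -0.0244, 0.001], [-0.165, -1.742, 0], -1],
  [[0.016, -0.0244, 0.001], [-0.165, -1.742, 0], -1],
  [[0.016, -0.0244, 0.001], [-0.165, -1.742, 0], -1],
  [[0.016, -0.0244, 0.001], [-0.165, -1.742, 0], -1],
])

```text
t: 1.43
ee_pos: [473.4, 194.3, 211.5]
orientation: [0.135, 2.893, -0.018]
ft_force: [0.4, 0.5, 0.1]
width: 0.5
grasp_force: 0.0
```

>>> servo_tool([
  [[0.016, -0.0244, 0.001], [-0.165, -1.742, 0], -1],
  [[0.016, -0.0244, 0.001], [-0.165, -1.742, 0], -1],
  [[0.016, -0.0244, 0.001], [-0.165, -1.742, 0], -1],
  [[0.016, -0.0244, 0.001], [-0.165, -1.742, 0], -1],
  [[0.016, -0.0244, 0], [-0.165, -1.742, 0], -1],
  [[0.016, -0.0244, 0], [-0.165, -1.742, 0], -1],
  [[0.012, -0.0244, 0], [-0.165, -1.742, 0], -1],
  [[0, -0.024, 0], [-0.165, -1.742, 0], -1],
])

```text
t: 2.1
ee_pos: [583.2, -0.6, 216.1]
orientation: [0.124, 2.647, -0.032]
ft_force: [0.5, 0.3, 0.2]
width: 0.3
grasp_force: 0.0
```

```bash
cat >> h.py <<'E'
def st():
    o=sensors.get_obs(); M=R.from_rotvec(o['orientation']).as_matrix()
    print('t',o['t'],'ee',o['ee_pos'].round(1),'loc',loc(o['ee_pos']).round(1),'tx',M[:,0].round(3),'ty',M[:,1].round(3),'tz',M[:,2].round(3),'F',o['ft_force'].round(1),'w',o['width'].round(1),'g',round(float(o['grasp_force']),1),'q',o['qpos'].round(2)); return o
E
python3 -c "from h import *;st()"
```

```text
Traceback (most recent call last):
  File "h.py", line 22, in st
    print('t',o['t'],'ee',o['ee_pos'].round(1),'loc',loc(o['ee_pos']).round(1),'tx',M[:,0].round(3),'ty',M[:,1].round(3),'tz',M[:,2].round(3),'F',o['ft_force'].round(1),'w',o['width'].round(1),'g',round(float(o['grasp_force']),1),'q',o['qpos'].round(2)); return o
                                                                                                                                                                             ^^^^^^^^^^^^^^^^
AttributeError: 'float' object has no attribute 'round'
```

>>> servo_tool([
  [[0.008, 0.001, 0], [0, 0, 0], -1],
  [[0.0068, -0.0006, -0.0127], [0, 0, 0], -1],
  [[0.0068, -0.0006, -0.0127], [0, 0, 0], -1],
  [[0.0068, -0.0006, -0.0127], [0, 0, 0], -1],
  [[0.0068, -0.0006, -0.0127], [0, 0, 0], -1],
  [[0.0068, -0.0006, -0.0127], [0, 0, 0], -1],
  [[0.0068, -0.0006, -0.0127], [0, 0, 0], -1],
  [[0.0068, -0.0006, -0.0127], [0, 0, 0], -1],
])

```text
t: 2.77
ee_pos: [637.0, -1.9, 125.8]
orientation: [0.124, 2.651, -0.031]
ft_force: [-12.5, 1.5, 24.5]
width: 0.5
grasp_force: 13.2
```

```bash
sed -i "s/o\['width'\].round(1)/round(o['width'],1)/" h.py; python3 -c "
from h import *;st()
a=grab('scene');b=grab('side')
im=np.zeros((600,800,3),np.uint8)
im[:600,:400]=cv2.resize(a['color'][140:260,210:290],(400,600),interpolation=2)
im[:,400:]=cv2.resize(b['color'][100:220,215:295],(400,600),interpolation=2)
cv2.imwrite('pics/hook.png',im)"
```

```text
t 2.7667 ee [637.   -1.9 125.8] loc [-103.3   73.2  125.8] tx [-0.879  0.082 -0.469] ty [ 0.093  0.996 -0.   ] tz [ 0.467 -0.044 -0.883] F [-12.5   1.5  24.5] w 0.5 g 13.2 q [ 0.    0.38  2.02 -0.18  0.25 -1.31]
```

View pics/hook.png

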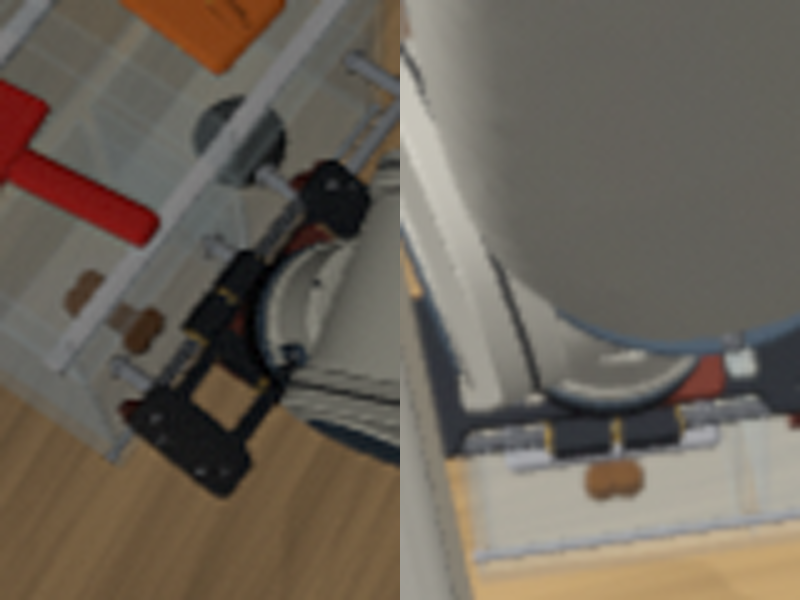

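The fingers sit in the gap between the bar and the panel (side crop 615,440, bar visible on both sides). I'll check whether the force was only transient.

```bash
python3 -c "
from h import *;o=st();print(o['moment'],o['qvel'].round(3))"
```

```text
t 2.8667 ee [637.6  -1.9 125.5] loc [-102.7   73.2  125.5] tx [-0.879  0.082 -0.469] ty [ 0.093  0.996 -0.   ] tz [ 0.467 -0.044 -0.883] F [ 1.1 -0.5  1.7] w 0.3 g 1.1 q [ 0.    0.39  2.02 -0.18  0.25 -1.31]
[-0.0065004  -0.07479983 -0.04270623] [ 0.001 -0.029  0.004  0.014  0.025 -0.011]
```

>>> servo_tool([
  [[-0.0061, 0.0006, -0.0024], [0, 0, 0], -1],
  [[-0.0061, 0.0006, -0.0024], [0, 0, 0], -1],
  [[-0.0058, 0.0005, -0.003], [0, 0, 0], -1],
  [[-0.0058, 0.0005, -0.003], [0, 0, 0], -1],
  [[-0.0055, 0.0005, -0.0036], [0, 0, 0], -1],
  [[-0.0055, 0.0005, -0.0036], [0, 0, 0], -1],
  [[-0.0052, 0.0005, -0.0041], [0, 0, 0], -1],
  [[-0.0052, 0.0005, -0.0041], [0, 0, 0], -1],
])

```text
t: 3.53
ee_pos: [590.4, 2.1, 100.2]
orientation: [0.124, 2.651, -0.031]
ft_force: [-1.2, 1.3, 4.0]
width: 0.5
grasp_force: 2.0
```

>>> servo_tool([
  [[-0.0047, 0.0004, -0.0046], [0, 0, 0], -1],
  [[-0.0047, 0.0004, -0.0046], [0, 0, 0], -1],
  [[-0.0042, 0.0004, -0.005], [0, 0, 0], -1],
  [[-0.0042, 0.0004, -0.005], [0, 0, 0], -1],
  [[-0.0037, 0.0003, -0.0055], [0, 0, 0], -1],
  [[-0.0037, 0.0003, -0.0055], [0, 0, 0], -1],
  [[-0.0035, 0.0003, -0.0059], [0, 0, 0], -1],
  [[-0.0035, 0.0003, -0.0059], [0, 0, 0], -1],
])

```text
t: 4.2
ee_pos: [562.4, 8.8, 69.6]
orientation: [0.131, 2.672, -0.052]
ft_force: [0.1, -0.0, 0.1]
width: 0.4
grasp_force: 0.2
```

```bash
python3 -c "
from h import *;o=st()"
```

```text
t 4.2 ee [562.4   8.8  69.6] loc [-178.6   76.8   69.6] tx [-0.889  0.084 -0.45 ] ty [ 0.101  0.995 -0.015] tz [ 0.447 -0.059 -0.893] F [ 0.1 -0.   0.1] w 0.4 g 0.2 q [ 0.04  0.42  2.18 -0.78  0.11 -0.67]
```

```bash
cat >> h.py <<'E'
def bar(n):
    d=grab(n);u,v=np.meshgrid(np.arange(560),np.arange(420)); L=loc(world(d,u,v))
    m=(d['range_z']>0)&(L[...,1]>18)&(L[...,1]<125)&(L[...,0]<-98)&(L[...,0]>-250)&(L[...,2]>40)&(L[...,2]<200)
    return d,L,m
E
python3 -c "
from h import *
d,L,m=bar('scene')
q=L[m];h=q-[-83.5,0,16]
r=np.hypot(h[:,0],h[:,2]);a=np.degrees(np.arctan2(-h[:,0],h[:,2]))
for y0,y1 in((20,40),(105,123)):
  k=(abs(r-132)<9)&(h[:,1]>y0)&(h[:,1]<y1);print(k.sum(),np.percentile(a[k],[5,25,50,75,95]).round(1)-18.6)
cv2.imwrite('pics/open.png',cv2.resize(d['color'][130:280,190:310],(640,600),interpolation=2))"
```

```text
37 [20.  20.7 21.3 31.3 36. ]
44 [20.  20.6 28.6 33.2 40. ]
```

View pics/open.png

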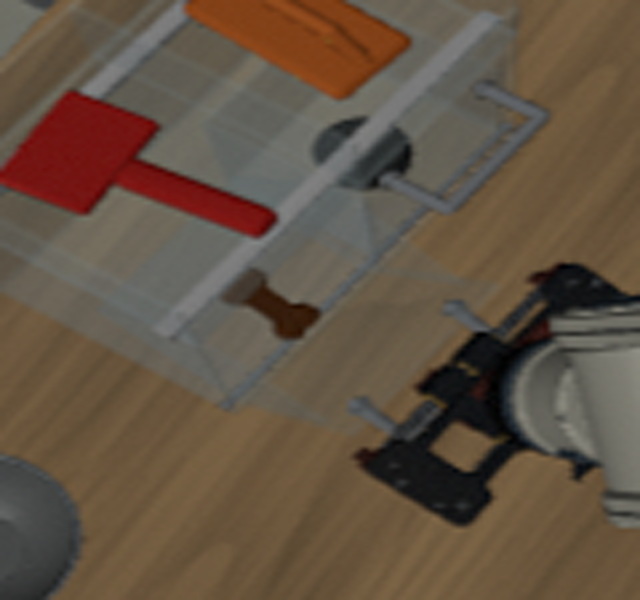

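>>> servo_tool([
  [[-0.0015, 0.0001, -0.0014], [0.1, 0.7, 0], -1],
  [[-0.0015, 0.0001, -0.0014], [0.1, 0.7, 0], -1],
  [[-0.0015, 0.0001, -0.0014], [0.1, 0.7, 0], -1],
  [[-0.0015, 0.0001, -0.0014], [0.1, 0.7, 0], -1],
  [[-0.0015, 0.0001, -0.0014], [0.1, 0.7, 0], -1],
  [[-0.0015, 0.0001, -0.0014], [0.1, 0.7, 0], -1],
  [[-0.0015, 0.0001, -0.0014], [0.1, 0.7, 0], -1],
  [[-0.0015, 0.0001, -0.0014], [0.1, 0.7, 0], -1],
])

```text
t: 4.92
ee_pos: [550.8, 9.7, 58.7]
orientation: [0.136, 2.77, -0.04]
ft_force: [-0.3, -0.1, -0.2]
width: 0.6
grasp_force: 0.1
```

```bash
python3 -c "
from h import *;o=st()"
```

```text
t 4.9167 ee [550.8   9.7  58.7] loc [-190.3   76.6   58.7] tx [-0.929  0.089 -0.36 ] ty [ 0.1    0.995 -0.01 ] tz [ 0.358 -0.045 -0.933] F [-0.3 -0.1 -0.2] w 0.6 g 0.1 q [ 0.03  0.43  2.14 -0.27  0.21 -1.19]
```

>>> servo_tool([
  [[-0.002, 0.0002, -0.001], [0, 0, 0], -1],
  [[-0.002, 0.0002, -0.001], [0, 0, 0], -1],
  [[-0.002, 0.0002, -0.001], [0, 0, 0], -1],
  [[-0.001, 0.0001, -0.001], [0, 0, 0], -1],
  [[-0.001, 0.0001, -0.001], [0, 0, 0], -1],
  [[-0.001, 0.0001, -0.001], [0, 0, 0], -1],
  [[0, 0, 0], [0, 0, 0], -1],
  [[0, 0, 0], [0, 0, 0], -1],
])

```text
t: 5.58
ee_pos: [542.5, 10.6, 52.9]
orientation: [0.136, 2.769, -0.04]
ft_force: [-1.3, 0.8, -0.0]
width: 0.5
grasp_force: 0.0
```

```bash
python3 -c "
from h import *;o=st();print(o['moment'])
d=grab('scene')
e=grab('side')
im=np.zeros((600,800,3),np.uint8)
im[:,:400]=cv2.resize(d['color'][150:270,215:295],(400,600),interpolation=2)
im[:,400:]=cv2.resize(e['color'][120:240,200:280],(400,600),interpolation=2)
cv2.imwrite('pics/open2.png',im)"
```

```text
t 5.5833 ee [542.5  10.6  52.9] loc [-198.6   76.8   52.9] tx [-0.928  0.089 -0.362] ty [ 0.1    0.995 -0.01 ] tz [ 0.359 -0.045 -0.932] F [-1.3  0.8 -0. ] w 0.5 g 0.0 q [ 0.03  0.44  2.16 -0.32  0.18 -1.14]
[ 0.03666818  0.18377134 -0.0361343 ]
```

View pics/open2.png

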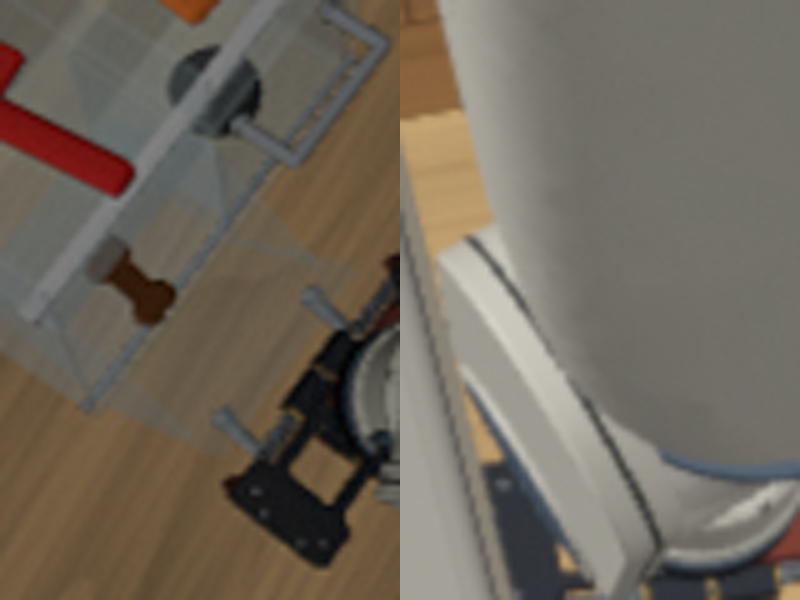

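The bin is further out: its left post foot shows at crop (225,415), the right one at (310,295). I'll work out the angle by ray.

```bash
python3 -c "
from h import *
d=load('scene')
for p in((215+225/5,150+415/5),(215+312/5,150+297/5)):
  for f in(36,40,44,46):
    a=np.radians(f+1.1);L=loc(world(d,np.array(p[0]),np.array(p[1]),16+125*np.cos(a)));print(f,L.round(0),'want x',round(-83.5-125*np.sin(a)))
"
```

```text
36 [-180.  117.  116.] want x -159
40 [-179.  116.  110.] want x -166
44 [-177.  115.  104.] want x -172
46 [-177.  114.  101.] want x -175
36 [-180.   30.  116.] want x -159
40 [-179.   29.  110.] want x -166
44 [-178.   27.  104.] want x -172
46 [-177.   26.  101.] want x -175
```

>>> servo_tool([
  [[-0.002, 0.0002, -0.001], [0, 0, 0], -1],
  [[-0.002, 0.0002, -0.001], [0, 0, 0], -1],
  [[-0.001, 0.0001, -0.001], [0, 0, 0], -1],
  [[-0.001, 0.0001, -0.001], [0, 0, 0], -1],
  [[-0.001, 0.0001, -0.001], [0, 0, 0], -1],
  [[-0.001, 0.0001, -0.001], [0, 0, 0], -1],
  [[0, 0, 0], [0, 0, 0], -1],
  [[0, 0, 0], [0, 0, 0], -1],
])

```text
t: 6.35
ee_pos: [534.4, 11.4, 46.9]
orientation: [0.136, 2.769, -0.04]
ft_force: [-0.6, 0.0, -0.5]
width: 0.3
grasp_force: 0.2
```

```bash
python3 -c "
from h import *;o=st();print(o['moment'])"
```

```text
t 6.35 ee [534.4  11.4  46.9] loc [-206.8   76.8   46.9] tx [-0.928  0.089 -0.361] ty [ 0.1    0.995 -0.01 ] tz [ 0.359 -0.045 -0.932] F [-0.6  0.  -0.5] w 0.3 g 0.2 q [ 0.04  0.44  2.18 -0.37  0.16 -1.08]
[ 0.01519744  0.22617246 -0.02480799]
```

>>> servo_tool([
  [[-0.0054, 0.0007, 0.014], [0, 0, 0], -1],
  [[-0.0054, 0.0007, 0.014], [0, 0, 0], -1],
  [[-0.0054, 0.0007, 0.014], [0, 0, 0], -1],
  [[-0.0054, 0.0007, 0.014], [0, 0, 0], -1],
  [[-0.0054, 0.0007, 0.014], [0, 0, 0], -1],
  [[-0.0054, 0.0007, 0.014], [0, 0, 0], -1],
  [[-0.0054, 0.0007, 0.014], [0, 0, 0], -1],
  [[-0.0054, 0.0007, 0.014], [0, 0, 0], -1],
])

```text
t: 7.02
ee_pos: [491.0, 17.1, 159.7]
orientation: [0.136, 2.769, -0.04]
ft_force: [0.3, -0.3, 0.2]
width: 0.9
grasp_force: 0.0
```

>>> servo_tool([
  [[-0.017, 0.03, 0.014], [0, 0, 0], -1],
  [[-0.017, 0.03, 0.014], [0, 0, 0], -1],
  [[-0.017, 0.03, 0.014], [0, 0, 0], -1],
  [[-0.017, 0.03, 0.004], [0, 0, 0], -1],
  [[-0.017, 0.03, 0.004], [0, 0, 0], -1],
  [[0, 0.037, 0], [0, 0, 0], -1],
  [[0, 0.037, 0], [0, 0, 0], -1],
  [[0, 0.037, 0], [0, 0, 0], -1],
])

```text
t: 7.68
ee_pos: [405.7, 280.0, 209.6]
orientation: [0.135, 2.768, -0.039]
ft_force: [0.6, -0.4, 1.0]
width: 0.6
grasp_force: 0.0
```

```bash
cat > ang.py <<'E'
from h import *
import sys
o=st()
for n in('scene','side'):
    d,L,m=bar(n); q=L[m];h=q-[-83.5,0,16]
    r=np.hypot(h[:,0],h[:,2]);a=np.degrees(np.arctan2(-h[:,0],h[:,2]))-18.6
    k=(abs(r-134)<7)&(a>22)
    print(n,k.sum(),np.histogram(a[k],bins=np.arange(22,60,3)))
    s=k&(a>37)
    if s.any(): print(np.median(q[s],0).round(1), q[s].min(0).round(0),q[s].max(0).round(0))
E
python3 ang.py
```

```text
t 7.6833 ee [405.7 280.  209.6] loc [-360.1  332.1  209.6] tx [-0.928  0.089 -0.363] ty [ 0.099  0.995 -0.009] tz [ 0.36  -0.044 -0.932] F [ 0.6 -0.4  1. ] w 0.6 g 0.0 q [ 0.77  0.11  2.09 -0.43  0.75 -0.41]
scene 235 (array([  0, 101,   0,   0,   7,  10,  10,  83,  24,   0,   0,   0]), array([22, 25, 28, 31, 34, 37, 40, 43, 46, 49, 52, 55, 58]))
[-202.7   73.1   76.9] [-208.   24.   68.] [-191.  122.   90.]
side 345 (array([  0,  55,   6,  20,  26,  24,  26, 141,  47,   0,   0,   0]), array([22, 25, 28, 31, 34, 37, 40, 43, 46, 49, 52, 55, 58]))
[-204.    72.2   76.7] [-210.   22.   68.] [-192.  122.   90.]
```

>>> servo_tool([
  [[0.0083, 0.0032, -0.0075], [0.25, 2.64, 0], 1],
  [[0.0083, 0.0032, -0.0075], [0.25, 2.64, 0], 1],
  [[0.0083, 0.0032, -0.0075], [0.25, 2.64, 0], 1],
  [[0.0083, 0.0032, -0.0075], [0.25, 2.64, 0], 1],
  [[0.0083, 0.0032, -0.0075], [0.25, 2.64, 0], 1],
  [[0.0083, 0.0032, -0.0075], [0.25, 2.64, 0], 1],
  [[0.0083, 0.0032, -0.0075], [0.25, 2.64, 0], 1],
  [[0.0083, 0.0032, -0.0075], [0.25, 2.64, 0], 1],
])

```text
t: 8.45
ee_pos: [473.0, 302.9, 148.6]
orientation: [-0.151, -3.135, 0.017]
ft_force: [0.3, -0.0, 0.4]
width: 50.1
grasp_force: 0.0
```

```bash
python3 -c "
from h import *;st()
d=grab('wrist');c=d['color'];print(d['vertical_fov'],d['tool_from_camera'])
cv2.imwrite('pics/w.png',c)"
```

```text
t 8.45 ee [473.  302.9 148.6] loc [-295.3  361.2  148.6] tx [-0.995  0.096  0.003] ty [ 0.096  0.995 -0.011] tz [-0.004 -0.011 -1.   ] F [ 0.3 -0.   0.4] w 50.1 g 0.0 q [ 0.55  0.4   1.8  -0.01  0.95 -0.92]
65.70646984690485 [[ 6.64930282e-04 -9.58758825e-01 -2.84220115e-01  7.74269850e+01]
 [ 9.99999305e-01  3.60845796e-04  1.12224896e-03 -5.16276721e-01]
 [-9.73406459e-04 -2.84220664e-01  9.58758398e-01 -1.90485302e+02]
 [ 0.00000000e+00  0.00000000e+00  0.00000000e+00  1.00000000e+00]]
```

View pics/w.png

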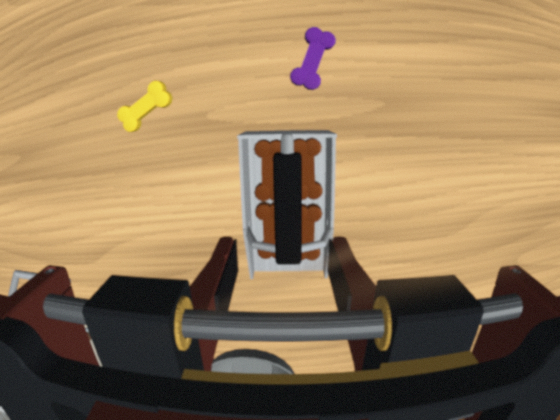

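Scoop centred between the fingers (handle column 287, finger tips 235 and 340). I'll descend and grip.

>>> servo_tool([
  [[0, 0.0005, -0.01], [0, 0, 0], 1],
  [[0, 0.0005, -0.01], [0, 0, 0], 1],
  [[0, 0, -0.01], [0, 0, 0], 1],
  [[0, 0, -0.01], [0, 0, 0], 1],
  [[0, 0, -0.01], [0, 0, 0], 1],
  [[0, 0, -0.01], [0, 0, 0], 1],
  [[0, 0, -0.008], [0, 0, 0], 1],
  [[0, 0, -0.006], [0, 0, 0], 1],
])

```text
t: 9.17
ee_pos: [472.2, 304.5, 73.9]
orientation: [-0.15, -3.137, 0.019]
ft_force: [-0.1, -0.3, -0.3]
width: 87.7
grasp_force: 0.0
```

>>> servo_tool([
  [[0, 0, 0], [0, 0, 0], -1],
  [[0, 0, 0], [0, 0, 0], -1],
  [[0, 0, 0], [0, 0, 0], -1],
  [[0, 0, 0], [0, 0, 0], -1],
  [[0, 0, 0], [0, 0, 0], -1],
  [[0, 0, 0], [0, 0, 0], -1],
  [[0, 0, 0], [0, 0, 0], -1],
  [[0, 0, 0], [0, 0, 0], -1],
])

```text
t: 9.83
ee_pos: [472.9, 304.6, 75.2]
orientation: [-0.15, -3.138, 0.018]
ft_force: [-0.2, 1.0, -0.3]
width: 38.0
grasp_force: 0.0
```

>>> servo_tool([
  [[0, 0, 0], [0, 0, 0], -1],
  [[0, 0, 0], [0, 0, 0], -1],
  [[0, 0, 0.003], [0, 0, 0], -1],
  [[0, 0, 0.005], [0, 0, 0], -1],
  [[0, 0, 0.01], [0, 0, 0], -1],
  [[0, 0, 0.01], [0, 0, 0], -1],
  [[0, 0, 0.01], [0, 0, 0], -1],
  [[0, 0, 0.01], [0, 0, 0], -1],
])

```text
t: 10.5
ee_pos: [473.1, 304.8, 124.6]
orientation: [0.15, 3.138, -0.017]
ft_force: [-1.1, 1.3, 0.8]
width: 0.1
grasp_force: 0.0
```

```bash
python3 -c "
from h import *;o=st();print(o['moment'])"
```

```text
t 10.5 ee [473.1 304.8 124.6] loc [-295.4  363.1  124.6] tx [-0.995  0.096 -0.001] ty [ 0.096  0.995 -0.011] tz [-0.    -0.011 -1.   ] F [-1.1  1.3  0.8] w 0.1 g 0.0 q [ 0.56  0.43  1.82 -0.01  0.9  -0.91]
[ 0.00731066 -0.0324417  -0.00432701]
```

>>> servo_tool([
  [[-0.01, 0, 0.01], [0, 0, 0], 1],
  [[-0.01, 0, 0.01], [0, 0, 0], 1],
  [[-0.01, 0, 0.01], [0, 0, 0], 1],
  [[0, 0, 0], [0, 0, 0], 1],
  [[0, 0, 0], [0, 0, 0], 1],
  [[0, 0, 0], [0, 0, 0], 1],
  [[0, 0, 0], [0, 0, 0], 1],
  [[0, 0, 0], [0, 0, 0], 1],
])

```text
t: 11.17
ee_pos: [442.9, 304.4, 152.5]
orientation: [-0.151, -3.137, 0.019]
ft_force: [0.7, -0.0, -0.5]
width: 50.4
grasp_force: 0.0
```

```bash
python3 -c "
from h import *;o=st()
d=grab('wrist');im=np.zeros((420,800,3),np.uint8);im[:,:560]=d['color']
# wrist points: handle mask by fisheye rays with depth
H=420;f=H/2/np.tan(np.radians(float(d['vertical_fov']))/2)
c=d['color'].astype(int);m=np.zeros(c.shape[:2],bool);m[100:300,245:330]=(c.max(-1)<50)[100:300,245:330]
n,l,s,ce=cv2.connectedComponentsWithStats(m.astype(np.uint8));k=1+s[1:,4].argmax();v,u=np.nonzero(l==k);print(s[k])
x=u-d['cx'];y=v-d['cy'];r=np.hypot(x,y);th=r/f
ray=np.stack([np.sin(th)*x/r,np.sin(th)*y/r,np.cos(th)],-1);P=ray/ray[:,2:]*d['range_z'][v,u][:,None]
P=P@d['tool_from_camera'][:3,:3].T+d['tool_from_camera'][:3,3]
W=P@R.from_rotvec(o['orientation']).as_matrix().T+o['ee_pos']
print(np.median(W,0),np.percentile(W,[2,98],0),cv2.minAreaRect(W[:,:2].astype(np.float32)))
im[:,560:]=cv2.resize(load('scene')['color'][0:1,0:1],(240,420));b=grab('side');im[:300,560:]=cv2.resize(b['color'][240:340,95:175],(240,300))
cv2.imwrite('pics/w2.png',im)"
```

```text
t 11.1667 ee [442.9 304.4 152.5] loc [-325.4  359.9  152.5] tx [-0.995  0.096  0.001] ty [ 0.096  0.995 -0.012] tz [-0.002 -0.012 -1.   ] F [ 0.7 -0.  -0.5] w 50.4 g 0.0 q [ 0.59  0.36  1.85 -0.01  0.94 -0.88]
[ 275  189   28   89 2103]
[461.29719656 306.53839785  99.05422516] [[429.38473078 295.58025486  97.20007444]
 [498.59066164 317.66818372 100.46916568]] ((435.4185485839844, 311.15478515625), (24.59233283996582, 137.5432586669922), 80.96910095214844)
```

View pics/w2.png

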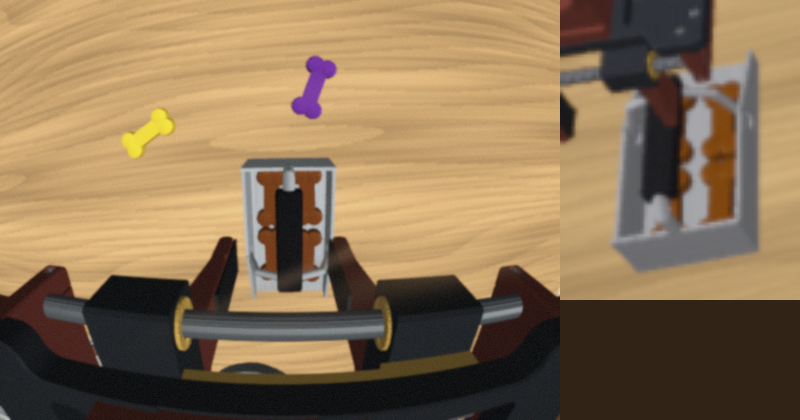

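The scoop is undisturbed; I lifted before the fingers had closed. I'll descend again and wait for the grip.

>>> servo_tool([
  [[0.015, 0.0008, -0.006], [0, 0, 0], 1],
  [[0.0145, 0.0008, -0.006], [0, 0, 0], 1],
  [[0, 0, -0.011], [0, 0, 0], 1],
  [[0, 0, -0.011], [0, 0, 0], 1],
  [[0, 0, -0.011], [0, 0, 0], 1],
  [[0, 0, -0.011], [0, 0, 0], 1],
  [[0, 0, -0.011], [0, 0, 0], 1],
  [[0, 0, -0.011], [0, 0, 0], 1],
])

```text
t: 11.93
ee_pos: [471.6, 306.1, 73.7]
orientation: [-0.15, -3.137, 0.018]
ft_force: [-0.4, -0.2, 0.3]
width: 87.7
grasp_force: 0.0
```

>>> servo_tool([
  [[0, 0, 0], [0, 0, 0], -1],
  [[0, 0, 0], [0, 0, 0], -1],
  [[0, 0, 0], [0, 0, 0], -1],
  [[0, 0, 0], [0, 0, 0], -1],
  [[0, 0, 0], [0, 0, 0], -1],
  [[0, 0, 0], [0, 0, 0], -1],
  [[0, 0, 0], [0, 0, 0], -1],
  [[0, 0, 0], [0, 0, 0], -1],
])

```text
t: 12.6
ee_pos: [472.4, 306.3, 75.3]
orientation: [-0.15, -3.138, 0.017]
ft_force: [-0.7, -0.4, -0.2]
width: 38.1
grasp_force: 0.0
```

>>> servo_tool([
  [[0, 0, 0], [0, 0, 0], -1],
  [[0, 0, 0], [0, 0, 0], -1],
  [[0, 0, 0], [0, 0, 0], -1],
  [[0, 0, 0], [0, 0, 0], -1],
  [[0, 0, 0], [0, 0, 0], -1],
  [[0, 0, 0], [0, 0, 0], -1],
  [[0, 0, 0], [0, 0, 0], -1],
  [[0, 0, 0], [0, 0, 0], -1],
])

```text
t: 13.27
ee_pos: [472.3, 306.2, 75.0]
orientation: [-0.15, -3.137, 0.018]
ft_force: [-1.2, -0.4, -1.2]
width: 0.2
grasp_force: 0.0
```

```bash
python3 -c "
from h import *;o=st();print(o['moment'])"
```

```text
t 13.2667 ee [472.3 306.2  75. ] loc [-296.4  364.4   75. ] tx [-0.995  0.096  0.   ] ty [ 0.096  0.995 -0.011] tz [-0.001 -0.011 -1.   ] F [-1.2 -0.4 -1.2] w 0.2 g 0.0 q [ 0.56  0.5   1.84 -0.01  0.81 -0.91]
[-0.00179578 -0.02037531  0.00378193]
```

```bash
python3 -c "
from h import *
d=grab('wrist');b=grab('side');s=grab('scene')
im=np.zeros((600,800,3),np.uint8);im[:420,:440]=d['color'][:,60:500]
im[:400,440:]=cv2.resize(b['color'][230:330,85:175],(360,400),interpolation=2)
im[420:600,:240]=cv2.resize(s['color'][285:360,200:300],(240,180),interpolation=2)
cv2.imwrite('pics/w3.png',im)
from scipy.spatial.transform import Rotation
o=sensors.get_obs();print(o['width'],o['ee_pos'])
# side-view projection of TCP and tool points
M=R.from_rotvec(np.ravel(b['rvec'])).as_matrix();f=210/np.tan(np.radians(float(b['vertical_fov']))/2)
for h in(0,19,40):
  p=M@(o['ee_pos']+[0,0,h])+np.ravel(b['tvec']);print(h,p[0]/p[2]*f+b['cx'],p[1]/p[2]*f+b['cy'])
"
```

```text
0.08474334017352989 [472.26498941 306.25041283  75.02735552]
0 131.41781647922284 288.49716793242237
19 128.50487111944636 284.5682940853402
40 125.15331750602041 280.0478415149928
```

View pics/w3.png

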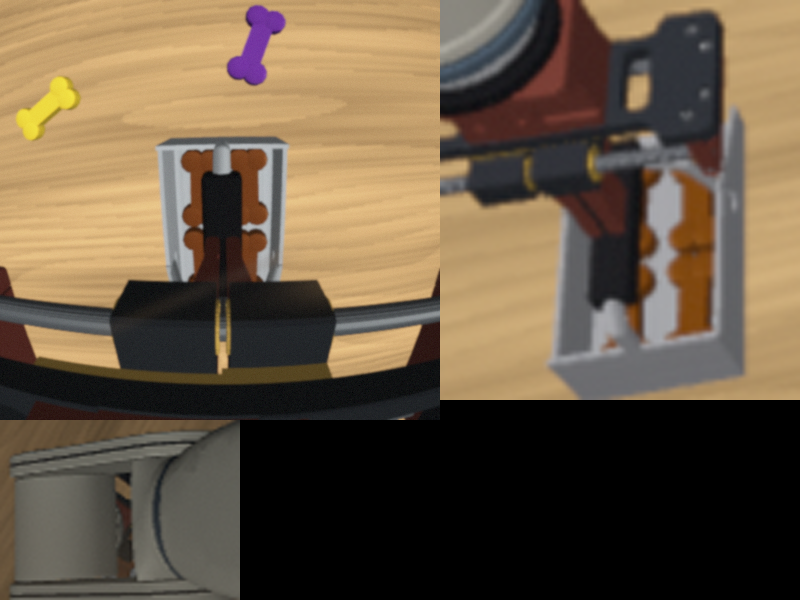

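The picture shows the closed fingers just above the handle (wrist 225,240). So the true finger tips are about 24 mm short of the reported TCP. I'll open and go 24 mm lower.

>>> servo_tool([
  [[0, 0, 0.002], [0, 0, 0], 1],
  [[0, 0, 0], [0, 0, 0], 1],
  [[0, 0, 0], [0, 0, 0], 1],
  [[0, 0, 0], [0, 0, 0], 1],
  [[0, 0, 0], [0, 0, 0], 1],
  [[0, 0, 0], [0, 0, 0], 1],
  [[0, 0, 0], [0, 0, 0], 1],
  [[0, 0, 0], [0, 0, 0], 1],
])

```text
t: 14.08
ee_pos: [472.3, 306.2, 77.0]
orientation: [-0.15, -3.137, 0.018]
ft_force: [0.0, 0.1, 0.9]
width: 50.0
grasp_force: 0.0
```

>>> servo_tool([
  [[0, 0, -0.004], [0, 0, 0], 1],
  [[0, 0, -0.004], [0, 0, 0], 1],
  [[0, 0, -0.004], [0, 0, 0], 1],
  [[0, 0, -0.004], [0, 0, 0], 1],
  [[0, 0, -0.004], [0, 0, 0], 1],
  [[0, 0, -0.004], [0, 0, 0], 1],
  [[0, 0, -0.002], [0, 0, 0], 1],
  [[0, 0, 0], [0, 0, 0], -1],
])

```text
t: 14.75
ee_pos: [471.9, 306.0, 50.4]
orientation: [-0.15, -3.136, 0.019]
ft_force: [-0.1, -0.2, -0.2]
width: 83.6
grasp_force: 0.0
```

>>> servo_tool([
  [[0, 0, 0], [0, 0, 0], -1],
  [[0, 0, 0], [0, 0, 0], -1],
  [[0, 0, 0], [0, 0, 0], -1],
  [[0, 0, 0], [0, 0, 0], -1],
  [[0, 0, 0], [0, 0, 0], -1],
  [[0, 0, 0], [0, 0, 0], -1],
  [[0, 0, 0], [0, 0, 0], -1],
  [[0, 0, 0], [0, 0, 0], -1],
])

```text
t: 15.42
ee_pos: [472.3, 306.2, 51.1]
orientation: [-0.15, -3.137, 0.018]
ft_force: [0.2, 0.1, 0.5]
width: 31.1
grasp_force: 0.0
```

>>> servo_tool([
  [[0, 0, 0], [0, 0, 0], -1],
  [[0, 0, 0], [0, 0, 0], -1],
  [[0, 0, 0], [0, 0, 0], -1],
  [[0, 0, 0], [0, 0, 0], -1],
  [[0, 0, 0], [0, 0, 0], -1],
  [[0, 0, 0], [0, 0, 0], -1],
  [[0, 0, 0], [0, 0, 0], -1],
  [[0, 0, 0], [0, 0, 0], -1],
])

```text
t: 16.08
ee_pos: [472.2, 306.2, 51.1]
orientation: [-0.15, -3.137, 0.018]
ft_force: [-0.3, -0.5, 0.8]
width: 22.1
grasp_force: 29.9
```

```bash
python3 -c "
from h import *;o=st();print(o['moment'])"
```

```text
t 16.0833 ee [472.2 306.2  51.1] loc [-296.4  364.5   51.1] tx [-0.995  0.096  0.   ] ty [ 0.096  0.995 -0.011] tz [-0.001 -0.011 -1.   ] F [-0.3 -0.5  0.8] w 22.1 g 29.9 q [ 0.56  0.54  1.85 -0.01  0.76 -0.91]
[ 0.14429605  0.06182975 -0.02193383]
```

Gripped: 22.1 mm at 29.9 N. I'll lift and carry it level to in front of the bin.

>>> servo_tool([
  [[0, 0, 0.008], [0, 0, 0], -1],
  [[0, 0, 0.016], [0, 0, 0], -1],
  [[0, 0, 0.028], [0, 0, 0], -1],
  [[0, 0, 0.034], [0, 0, 0], -1],
  [[0, 0, 0.034], [0, 0, 0], -1],
  [[0, 0, 0.034], [0, 0, 0], -1],
  [[0, 0, 0.026], [0, 0, 0], -1],
  [[0, 0, 0.015], [0, 0, 0], -1],
])

```text
t: 16.75
ee_pos: [473.1, 306.7, 249.8]
orientation: [0.15, 3.135, -0.014]
ft_force: [0.9, -0.2, -4.5]
width: 21.7
grasp_force: 29.9
```

>>> servo_tool([
  [[0.001, -0.007, 0], [0, 0, 0], -1],
  [[0.001, -0.014, 0], [0, 0, 0], -1],
  [[0.0015, -0.02, 0], [0, 0, 0], -1],
  [[0.0015, -0.022, 0], [0, 0, 0], -1],
  [[0.0015, -0.022, 0], [0, 0, 0], -1],
  [[0.0015, -0.022, 0], [0, 0, 0], -1],
  [[0.0015, -0.022, 0], [0, 0, 0], -1],
  [[0.0015, -0.022, 0], [0, 0, 0], -1],
])

```text
t: 17.42
ee_pos: [481.4, 152.5, 243.6]
orientation: [-0.15, -3.133, 0.021]
ft_force: [0.2, -0.2, -3.3]
width: 21.9
grasp_force: 29.9
```

>>> servo_tool([
  [[0.0015, -0.022, 0], [0, 0, 0], -1],
  [[0.0015, -0.022, 0], [0, 0, 0], -1],
  [[0.0015, -0.022, 0], [0, 0, 0], -1],
  [[0.0015, -0.022, 0], [0, 0, 0], -1],
  [[0.0015, -0.022, 0], [0, 0, 0], -1],
  [[0.0015, -0.02, 0], [0, 0, 0], -1],
  [[0.0015, -0.01, 0], [0, 0, 0], -1],
  [[0, -0.005, 0], [0, 0, 0], -1],
])

```text
t: 18.08
ee_pos: [492.4, 8.3, 244.4]
orientation: [-0.154, -3.134, 0.018]
ft_force: [0.9, 0.0, -3.2]
width: 22.0
grasp_force: 29.9
```

```bash
python3 -c "
from h import *;o=st();print(o['moment'])"
```

```text
t 18.0833 ee [492.4   8.3 244.4] loc [-248.2   69.8  244.4] tx [-0.995  0.098  0.003] ty [ 0.098  0.995 -0.012] tz [-0.004 -0.012 -1.   ] F [ 0.9  0.  -3.2] w 22.0 g 29.9 q [ 0.    0.17  1.87 -0.01  1.11 -1.47]
[ 0.05930334 -0.03274286 -0.02161987]
```

>>> servo_tool([
  [[0.003, 0, 0.004], [0.235, 2.49, 0], -1],
  [[0.003, 0, 0.004], [0.235, 2.49, 0], -1],
  [[0.003, 0, 0.004], [0.235, 2.49, 0], -1],
  [[0.003, 0, 0.004], [0.235, 2.49, 0], -1],
  [[0.003, 0, 0.004], [0.235, 2.49, 0], -1],
  [[0.003, 0, 0.004], [0.235, 2.49, 0], -1],
  [[0.003, 0, 0.004], [0.235, 2.49, 0], -1],
  [[0.003, 0, 0.004], [0.235, 2.49, 0], -1],
])

```text
t: 18.75
ee_pos: [517.6, 10.7, 277.3]
orientation: [-0.13, -2.786, -0.007]
ft_force: [-0.0, -0.1, -3.6]
width: 22.1
grasp_force: 29.9
```

```bash
cat > lip.py <<'E'
from h import *
o=st(); Rt=R.from_rotvec(o['orientation']).as_matrix()
print('A lip',loc(o['ee_pos']+Rt@[-102,0,51.]).round(1)); print('B lip',loc(o['ee_pos']+[0,0,24]+Rt@[-102,0,75.]).round(1))
for n in('scene','side'):
    d=grab(n);u,v=np.meshgrid(np.arange(560),np.arange(420)); L=loc(world(d,u,v))
    m=(d['range_z']>0)&(abs(L[...,1]-70)<50)&(L[...,0]<-95)&(L[...,0]>-350)&(L[...,2]>182)&(L[...,2]<300)
    c=d['color'].astype(int)
    br=m&(c[...,2]>c[...,0]+30)&(c[...,2]>60)&(c[...,2]<190); print(n,'px',m.sum(),'brown',br.sum(),L[br].min(0).round() if br.any() else '',L[br].max(0).round() if br.any() else '')
    g=m&(abs(c[...,2]-c[...,0])<25)&(c.max(-1)>70)
    for x0 in range(-200,-95,8):
        q=L[m&(L[...,0]>=x0)&(L[...,0]<x0+8)]
        if len(q): print('  x',x0,len(q),'z',np.percentile(q[:,2],[0,10,50,95]).round(),'y',q[:,1].min().round(),q[:,1].max().round())
E
python3 lip.py
```

```text
t 18.75 ee [517.6  10.7 277.3] loc [-223.4   74.5  277.3] tx [-0.934  0.089  0.345] ty [ 0.091  0.996 -0.011] tz [-0.345  0.021 -0.938] F [-0.  -0.1 -3.6] w 22.1 g 29.9 q [-0.01  0.38  1.55  0.02  1.56 -1.49]
A lip [-145.3   73.8  194.2]
B lip [-153.6   73.5  195.7]
scene px 1255 brown 7 [-291.   69.  220.] [-213.  119.  254.]
  x -200 48 z [210. 214. 228. 268.] y 35.0 120.0
  x -192 55 z [207. 212. 227. 275.] y 74.0 119.0
  x -184 35 z [206. 207. 221. 271.] y 59.0 119.0
  x -176 26 z [205. 206. 217. 289.] y 35.0 107.0
  x -168 3 z [202. 209. 235. 236.] y 34.0 74.0
  x -160 14 z [196. 198. 216. 232.] y 35.0 94.0
  x -152 11 z [193. 195. 198. 201.] y 72.0 87.0
side px 2087 brown 393 [-293.   42.  196.] [-143.  111.  250.]
  x -200 73 z [215. 216. 231. 268.] y 33.0 120.0
  x -192 121 z [211. 214. 257. 273.] y 34.0 118.0
  x -184 150 z [207. 210. 271. 289.] y 36.0 118.0
  x -176 121 z [205. 208. 219. 228.] y 36.0 116.0
  x -168 66 z [201. 204. 218. 220.] y 37.0 116.0
  x -160 23 z [199. 200. 203. 218.] y 36.0 118.0
  x -152 12 z [196. 197. 198. 204.] y 36.0 115.0
  x -144 8 z [195. 195. 196. 203.] y 36.0 112.0
  x -136 1 z [213. 213. 213. 213.] y 118.0 118.0
```

The measured lip (about -143, 195 in organiser axes) matches the tool-fixed offset. I'll lower it into the opening and tip.

>>> servo_tool([
  [[0, -0.0013, -0.011], [0, 0, 0], -1],
  [[0, -0.0013, -0.011], [0, 0, 0], -1],
  [[0, -0.0013, -0.009], [0, 0, 0], -1],
  [[0.0066, -0.0006, 0.0044], [0.376, 3.98, 0], -1],
  [[0.0066, -0.0006, 0.0044], [0.376, 3.98, 0], -1],
  [[0.0066, -0.0006, 0.0044], [0.376, 3.98, 0], -1],
  [[0.0066, -0.0006, 0.0044], [0.376, 3.98, 0], -1],
  [[0.0066, -0.0006, 0.0044], [0.376, 3.98, 0], -1],
])

```text
t: 19.52
ee_pos: [550.7, 3.2, 268.3]
orientation: [-0.112, -2.438, -0.027]
ft_force: [-0.3, -0.4, -3.6]
width: 21.4
grasp_force: 30.0
```

>>> servo_tool([
  [[0.0077, -0.0007, 0.0018], [0.376, 3.98, 0], -1],
  [[0.0077, -0.0007, 0.0018], [0.376, 3.98, 0], -1],
  [[0.0077, -0.0007, 0.0018], [0.376, 3.98, 0], -1],
  [[0.0077, -0.0007, 0.0018], [0.376, 3.98, 0], -1],
  [[0.0077, -0.0007, 0.0018], [0.376, 3.98, 0], -1],
  [[0, 0, 0], [0, 0, 0], -1],
  [[0, 0, 0], [0, 0, 0], -1],
  [[0, 0, 0], [0, 0, 0], -1],
])

```text
t: 20.18
ee_pos: [588.9, -0.2, 277.6]
orientation: [-0.094, -2.094, -0.044]
ft_force: [-0.7, 0.3, -2.5]
width: 21.8
grasp_force: 30.0
```

```bash
cat > brown.py <<'E'
from h import *
o=st(); Rt=R.from_rotvec(o['orientation']).as_matrix()
print('A lip',loc(o['ee_pos']+Rt@[-102,0,51.]).round(1))
for n in('scene','side'):
    d=grab(n);u,v=np.meshgrid(np.arange(560),np.arange(420)); L=loc(world(d,u,v))
    h=cv2.cvtColor(d['color'],cv2.COLOR_BGR2HSV).astype(int)
    a=loc(world(d,u,v,20.))
    m=(h[...,0]<14)&(h[...,1]>130)&(h[...,2]>40)&(h[...,2]<200)
    k,l,s,c=cv2.connectedComponentsWithStats(m.astype(np.uint8))
    for i in range(1,k):
        if s[i,4]>25 and abs(np.median(a[l==i][:,1]))<600 and np.median(a[l==i][:,0])<150:
            print(n,s[i,4],'px',c[i].round(),'depth loc',np.median(L[l==i],0).round(),'hsv',h[l==i].mean(0).round())
E
python3 brown.py
```

```text
t 20.1833 ee [ 5.889e+02 -2.000e-01  2.776e+02] loc [-151.4   70.4  277.6] tx [-0.499  0.049  0.865] ty [ 0.085  0.996 -0.007] tz [-0.862  0.07  -0.501] F [-0.7  0.3 -2.5] w 21.8 g 30.0 q [-0.04  0.9   0.98  0.05  2.31 -1.51]
A lip [-144.4   69.7  163.8]
scene 243 px [199. 166.] depth loc [ 46.  87. 212.] hsv [  2. 200.  94.]
scene 28 px [247. 177.] depth loc [-107.   55.  315.] hsv [  4. 159.  48.]
scene 262 px [238. 189.] depth loc [-87.  86. 308.] hsv [  6. 174.  53.]
scene 67 px [203. 190.] depth loc [-55. 152. 366.] hsv [  5. 148.  48.]
scene 81 px [239. 213.] depth loc [-79.  96.  55.] hsv [ 12. 188.  47.]
```

>>> servo_tool([
  [[0.006, -0.0006, 0.003], [0.3, 3, 0], -1],
  [[0.006, -0.0006, -0.003], [0.3, 3, 0], -1],
  [[-0.006, 0.0006, 0.003], [0, 0, 0], -1],
  [[0.006, -0.0006, -0.003], [0, 0, 0], -1],
  [[-0.006, 0.0006, 0.003], [0, 0, 0], -1],
  [[0, 0, 0], [0, 0, 0], -1],
  [[0, 0, 0], [0, 0, 0], -1],
  [[0, 0, 0], [0, 0, 0], -1],
])

```text
t: 20.95
ee_pos: [595.2, -0.7, 282.3]
orientation: [-0.088, -1.99, -0.049]
ft_force: [0.7, -0.1, -3.2]
width: 21.7
grasp_force: 30.0
```

>>> servo_tool([
  [[-0.008, 0.0007, 0.01], [-0.376, -3.98, 0], -1],
  [[-0.008, 0.0007, 0.01], [-0.376, -3.98, 0], -1],
  [[-0.008, 0.0007, 0.008], [-0.376, -3.98, 0], -1],
  [[-0.008, 0.0007, 0.006], [-0.376, -3.98, 0], -1],
  [[-0.008, 0.0007, 0.004], [-0.376, -3.98, 0], -1],
  [[-0.007, 0.0006, 0], [-0.376, -3.98, 0], -1],
  [[-0.007, 0.0006, 0], [-0.376, -3.98, 0], -1],
  [[-0.007, 0.0006, -0.002], [-0.376, -3.98, 0], -1],
])

```text
t: 21.62
ee_pos: [534.0, 4.5, 318.3]
orientation: [-0.117, -2.55, -0.022]
ft_force: [0.8, -0.4, -2.8]
width: 21.8
grasp_force: 30.0
```

```bash
python3 brown.py
```

```text
t 21.6167 ee [534.    4.5 318.3] loc [-206.5   69.9  318.3] tx [-0.828  0.079  0.555] ty [ 0.089  0.996 -0.01 ] tz [-0.554  0.041 -0.832] F [ 0.8 -0.4 -2.8] w 21.8 g 30.0 q [-0.03  0.51  1.34  0.03  1.89 -1.51]
A lip [-150.    69.2  219.2]
scene 634 px [206. 169.] depth loc [ 33.  70. 211.] hsv [  1. 215. 110.]
scene 58 px [261. 196.] depth loc [-177.   90.  377.] hsv [  4. 157.  42.]
scene 212 px [244. 207.] depth loc [-88.  71.  66.] hsv [ 11. 193.  49.]
```

>>> servo_tool([
  [[-0.0075, 0.0007, -0.0072], [-0.395, -4.2, 0], -1],
  [[-0.0075, 0.0007, -0.0072], [-0.395, -4.2, 0], -1],
  [[-0.0075, 0.0007, -0.0072], [-0.395, -4.2, 0], -1],
  [[-0.0075, 0.0007, -0.0072], [-0.395, -4.2, 0], -1],
  [[-0.0075, 0.0007, -0.0072], [-0.395, -4.2, 0], -1],
  [[-0.0075, 0.0007, -0.0072], [-0.395, -4.2, 0], -1],
  [[-0.0075, 0.0007, -0.0072], [-0.395, -4.2, 0], -1],
  [[-0.0075, 0.0007, -0.0072], [-0.395, -4.2, 0], -1],
])

```text
t: 22.38
ee_pos: [473.8, 10.1, 259.3]
orientation: [-0.149, -3.134, 0.017]
ft_force: [-0.2, 0.3, -2.1]
width: 21.7
grasp_force: 30.0
```

```bash
python3 - <<'E'
from h import *
st()
im=np.zeros((600,800,3),np.uint8)
d=grab('scene');b=grab('side')
im[:,:400]=cv2.resize(d['color'][150:270,205:285],(400,600),interpolation=2)
im[:,400:]=cv2.resize(b['color'][110:230,205:285],(400,600),interpolation=2)
cv2.imwrite('pics/poured.png',im)
E
```

```text
t 22.3833 ee [473.8  10.1 259.3] loc [-266.9   69.8  259.3] tx [-0.995  0.095  0.004] ty [ 0.095  0.995 -0.011] tz [-0.005 -0.011 -1.   ] F [-0.2  0.3 -2.1] w 21.7 g 30.0 q [ 0.    0.12  1.88 -0.01  1.14 -1.47]
```

View pics/poured.png

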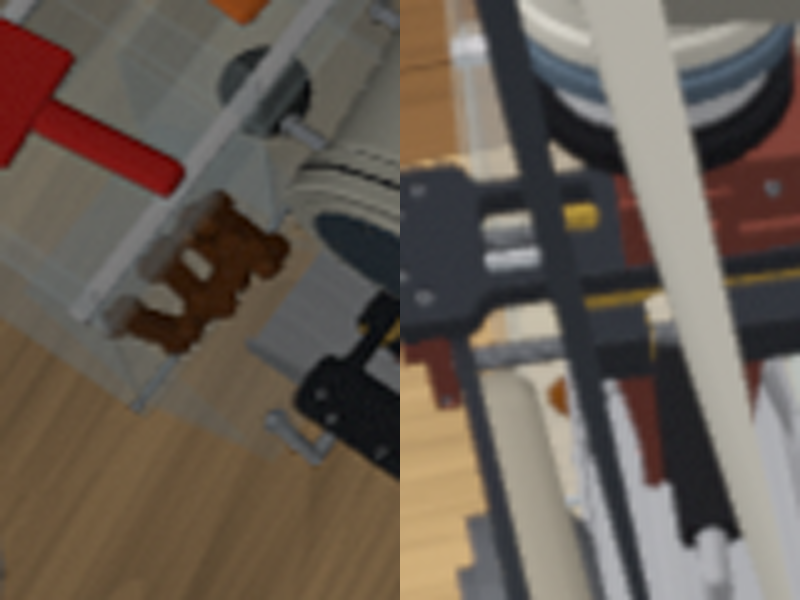

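The picture shows the biscuits piled in the left bin (scene crop 200,270) and an empty scoop floor (side crop 610,450). I'll take the scoop back.

>>> servo_tool([
  [[0, 0.008, 0], [0, 0, 0], -1],
  [[0, 0.018, 0], [0, 0, 0], -1],
  [[0, 0.028, 0], [0, 0, 0], -1],
  [[0, 0.032, 0], [0, 0, 0], -1],
  [[0, 0.032, 0], [0, 0, 0], -1],
  [[0, 0.032, 0], [0, 0, 0], -1],
  [[0, 0.032, 0], [0, 0, 0], -1],
  [[0, 0.032, 0], [0, 0, 0], -1],
])

```text
t: 23.15
ee_pos: [475.3, 226.8, 259.7]
orientation: [-0.149, -3.131, 0.017]
ft_force: [-0.0, 0.0, -3.5]
width: 21.9
grasp_force: 30.0
```

>>> servo_tool([
  [[0, 0.032, -0.01], [0, 0, 0], -1],
  [[0, 0.028, -0.02], [0, 0, 0], -1],
  [[0, 0.016, -0.03], [0, 0, 0], -1],
  [[0, 0.006, -0.03], [0, 0, 0], -1],
  [[0, 0, -0.03], [0, 0, 0], -1],
  [[0, 0, -0.03], [0, 0, 0], -1],
  [[0, 0, -0.02], [0, 0, 0], -1],
  [[0, 0, -0.015], [0, 0, 0], -1],
])

```text
t: 23.82
ee_pos: [474.2, 306.8, 71.5]
orientation: [-0.149, -3.128, 0.02]
ft_force: [0.2, 0.4, -3.6]
width: 21.7
grasp_force: 30.0
```

```bash
python3 -c "
from h import *;st()"
```

```text
t 23.8167 ee [474.2 306.8  71.5] loc [-294.4  365.2   71.5] tx [-0.995  0.095  0.009] ty [ 0.095  0.995 -0.014] tz [-0.01  -0.013 -1.   ] F [ 0.2  0.4 -3.6] w 21.7 g 30.0 q [ 0.56  0.51  1.83 -0.01  0.81 -0.91]
```

>>> servo_tool([
  [[0, 0, -0.006], [0, 0, 0], -1],
  [[0, 0, -0.005], [0, 0, 0], -1],
  [[0, 0, -0.004], [0, 0, 0], -1],
  [[0, 0, -0.003], [0, 0, 0], -1],
  [[0, 0, -0.002], [0, 0, 0], -1],
  [[0, 0, -0.0015], [0, 0, 0], -1],
  [[0, 0, -0.0005], [0, 0, 0], -1],
  [[0, 0, 0], [0, 0, 0], -1],
])

```text
t: 24.48
ee_pos: [474.4, 306.2, 52.8]
orientation: [-0.149, -3.133, 0.016]
ft_force: [-0.3, 0.4, -2.9]
width: 21.3
grasp_force: 30.0
```

```bash
python3 -c "
from h import *;st()"
```

```text
t 24.4833 ee [474.4 306.2  52.8] loc [-294.2  364.6   52.8] tx [-0.995  0.095  0.005] ty [ 0.095  0.995 -0.011] tz [-0.006 -0.01  -1.   ] F [-0.3  0.4 -2.9] w 21.3 g 30.0 q [ 0.56  0.54  1.84 -0.01  0.77 -0.91]
```

Go down 1.5 mm, open, then rise clear.

>>> servo_tool([
  [[0, 0, -0.001], [0, 0, 0], -1],
  [[0, 0, -0.0008], [0, 0, 0], -1],
  [[0, 0, 0], [0, 0, 0], -1],
  [[0, 0, 0], [0, 0, 0], 1],
  [[0, 0, 0], [0, 0, 0], 1],
  [[0, 0, 0], [0, 0, 0], 1],
  [[0, 0, 0], [0, 0, 0], 1],
  [[0, 0, 0], [0, 0, 0], 1],
])

```text
t: 25.15
ee_pos: [474.2, 306.2, 50.6]
orientation: [-0.149, -3.132, 0.017]
ft_force: [0.2, 0.2, 0.3]
width: 51.9
grasp_force: 0.0
```

>>> servo_tool([
  [[0, 0, 0], [0, 0, 0], 1],
  [[0, 0, 0], [0, 0, 0], 1],
  [[0, 0, 0], [0, 0, 0], 1],
  [[0, 0, 0.008], [0, 0, 0], 1],
  [[0, 0, 0.016], [0, 0, 0], 1],
  [[0, 0, 0.03], [0, 0, 0], 1],
  [[0, 0, 0.03], [0, 0, 0], 1],
  [[0, 0, 0.03], [0, 0, 0], 1],
])

```text
t: 25.82
ee_pos: [473.9, 305.9, 166.2]
orientation: [-0.149, -3.132, 0.017]
ft_force: [0.8, -0.2, -0.8]
width: 87.8
grasp_force: 0.0
```

```bash
python3 -c "
from h import *;st()"; python3 ang.py
```

```text
t 25.8167 ee [473.9 305.9 166.2] loc [-294.6  364.3  166.2] tx [-0.995  0.095  0.006] ty [ 0.095  0.995 -0.011] tz [-0.007 -0.011 -1.   ] F [ 0.8 -0.2 -0.8] w 87.8 g 0.0 q [ 0.56  0.38  1.78 -0.01  0.99 -0.92]
t 25.8167 ee [473.9 305.9 166.2] loc [-294.6  364.3  166.2] tx [-0.995  0.095  0.006] ty [ 0.095  0.995 -0.011] tz [-0.007 -0.011 -1.   ] F [ 0.8 -0.2 -0.8] w 87.8 g 0.0 q [ 0.56  0.38  1.78 -0.01  0.99 -0.92]
scene 231 (array([ 1, 92,  5,  0,  5, 13, 12, 83, 20,  0,  0,  0]), array([22, 25, 28, 31, 34, 37, 40, 43, 46, 49, 52, 55, 58]))
[-202.4   73.3   76.7] [-208.   24.   70.] [-189.  122.   90.]
side 338 (array([  0,  49,   5,  24,  21,  25,  29, 139,  46,   0,   0,   0]), array([22, 25, 28, 31, 34, 37, 40, 43, 46, 49, 52, 55, 58]))
[-204.2   72.7   76.7] [-209.   22.   69.] [-189.  122.   90.]
```

>>> servo_tool([
  [[0.0027, -0.037, 0], [0, 0, 0], -1],
  [[0.0027, -0.037, 0], [0, 0, 0], -1],
  [[0.0027, -0.037, 0], [0, 0, 0], -1],
  [[0.0027, -0.037, 0], [0, 0, 0], -1],
  [[0.0027, -0.037, 0], [0, 0, 0], -1],
  [[0.0027, -0.037, 0], [0, 0, 0], -1],
  [[0.0027, -0.037, 0], [0, 0, 0], -1],
  [[0.0027, -0.037, 0], [0, 0, 0], -1],
])

```text
t: 26.58
ee_pos: [495.3, 8.4, 164.4]
orientation: [-0.149, -3.132, 0.017]
ft_force: [1.0, -0.4, 0.7]
width: 37.9
grasp_force: 0.0
```

>>> servo_tool([
  [[0, 0, -0.01], [0, 0, 0], -1],
  [[0, 0, -0.02], [0, 0, 0], -1],
  [[0, 0, -0.02], [0, 0, 0], -1],
  [[0, 0, -0.02], [0, 0, 0], -1],
  [[0, 0, -0.02], [0, 0, 0], -1],
  [[0, 0, -0.02], [0, 0, 0], -1],
  [[0, 0, -0.016], [0, 0, 0], -1],
  [[0, 0, -0.01], [0, 0, 0], -1],
])

```text
t: 27.25
ee_pos: [494.4, 10.4, 26.6]
orientation: [-0.149, -3.13, 0.017]
ft_force: [0.5, -1.1, 0.2]
width: 0.4
grasp_force: 0.0
```

```bash
python3 -c "
from h import *;st()"
```

```text
t 27.25 ee [494.4  10.4  26.6] loc [-246.5   72.1   26.6] tx [-0.995  0.095  0.008] ty [ 0.095  0.995 -0.011] tz [-0.009 -0.01  -1.   ] F [ 0.5 -1.1  0.2] w 0.4 g 0.0 q [ 0.    0.52  2.   -0.02  0.63 -1.46]
```

>>> servo_tool([
  [[0.006, -0.0006, 0], [0, 0, 0], -1],
  [[0.006, -0.0006, 0], [0, 0, 0], -1],
  [[0.006, -0.0006, 0], [0, 0, 0], -1],
  [[0.006, -0.0006, 0], [0, 0, 0], -1],
  [[0.004, -0.0004, 0], [0, 0, 0], -1],
  [[0.004, -0.0004, 0.003], [0, 0, 0], -1],
  [[0.003, -0.0003, 0.0058], [0, 0, 0], -1],
  [[0.0035, -0.0003, 0.0058], [0, 0, 0], -1],
])

```text
t: 27.92
ee_pos: [528.6, 6.8, 42.9]
orientation: [-0.149, -3.121, 0.016]
ft_force: [-15.5, 3.6, 7.6]
width: 0.8
grasp_force: 7.9
```

>>> servo_tool([
  [[0.0037, -0.0003, 0.0054], [0, 0, 0], -1],
  [[0.0037, -0.0003, 0.0054], [0, 0, 0], -1],
  [[0.0042, -0.0004, 0.005], [0, 0, 0], -1],
  [[0.0042, -0.0004, 0.005], [0, 0, 0], -1],
  [[0.0047, -0.0004, 0.0046], [0, 0, 0], -1],
  [[0.0047, -0.0004, 0.0046], [0, 0, 0], -1],
  [[0.0052, -0.0005, 0.0041], [0, 0, 0], -1],
  [[0.0052, -0.0005, 0.0041], [0, 0, 0], -1],
])

```text
t: 28.58
ee_pos: [571.3, 3.0, 82.3]
orientation: [-0.149, -3.134, 0.017]
ft_force: [0.0, 0.4, -0.0]
width: 0.5
grasp_force: 0.0
```

>>> servo_tool([
  [[0.0055, -0.0005, 0.0035], [0, 0, 0], -1],
  [[0.0055, -0.0005, 0.0035], [0, 0, 0], -1],
  [[0.0058, -0.0005, 0.003], [0, 0, 0], -1],
  [[0.0058, -0.0005, 0.003], [0, 0, 0], -1],
  [[0.0061, -0.0006, 0.0024], [0, 0, 0], -1],
  [[0.0061, -0.0006, 0.0024], [0, 0, 0], -1],
  [[0, 0, 0], [0, 0, 0], -1],
  [[0, 0, 0], [0, 0, 0], -1],
])

```text
t: 29.25
ee_pos: [597.9, 0.6, 96.8]
orientation: [-0.148, -3.117, 0.016]
ft_force: [-15.7, 2.3, 2.2]
width: 0.5
grasp_force: 8.0
```

```bash
python3 -c "
from h import *;st()"
```

```text
t 29.25 ee [597.9   0.6  96.8] loc [-142.5   72.    96.8] tx [-0.995  0.095  0.02 ] ty [ 0.095  0.995 -0.011] tz [-0.021 -0.009 -1.   ] F [-15.7   2.3   2.2] w 0.5 g 8.0 q [-0.01  0.52  1.74 -0.01  0.9  -1.48]
```

Shut against its stop. I'll retreat and check by numbers.

>>> servo_tool([
  [[-0.01, 0.001, 0], [0, 0, 0], -1],
  [[-0.02, 0.002, 0], [0, 0, 0], -1],
  [[-0.025, 0.002, 0.01], [0, 0, 0], -1],
  [[-0.025, 0.002, 0.02], [0, 0, 0], -1],
  [[-0.025, 0.002, 0.03], [0, 0, 0], -1],
  [[-0.025, 0.01, 0.03], [0, 0, 0], -1],
  [[-0.02, 0.03, 0.02], [0, 0, 0], -1],
  [[-0.01, 0.035, 0], [0, 0, 0], -1],
])

```text
t: 29.92
ee_pos: [445.3, 83.9, 213.3]
orientation: [0.154, 3.137, -0.015]
ft_force: [1.4, 0.8, 0.5]
width: 0.8
grasp_force: 0.0
```

>>> servo_tool([
  [[0, 0.035, 0], [0, 0, 0], -1],
  [[0, 0.035, 0], [0, 0, 0], -1],
  [[0, 0.035, 0], [0, 0, 0], -1],
  [[0, 0.035, 0], [0, 0, 0], -1],
  [[0, 0.03, 0], [0, 0, 0], -1],
  [[0, 0.01, 0], [0, 0, 0], -1],
  [[0, 0, 0], [0, 0, 0], -1],
  [[0, 0, 0], [0, 0, 0], -1],
])

```text
t: 30.58
ee_pos: [444.6, 263.5, 209.0]
orientation: [-0.147, -3.132, 0.018]
ft_force: [-0.2, -0.7, -0.0]
width: 0.2
grasp_force: 0.0
```

```bash
python3 - <<'E'
from h import *
st()
S={n:load(n) for n in()}
for n in('scene','side'):
    d=grab(n);u,v=np.meshgrid(np.arange(560),np.arange(420)); P=world(d,u,v);L=loc(P);ok=d['range_z']>0
    for s in(1,-1):
        m=ok&(s*L[...,1]>20)&(s*L[...,1]<125)&(L[...,0]<-118)&(L[...,0]>-230)&(L[...,2]>50)&(L[...,2]<165)
        q=L[m]; print(n,'bar',s,len(q),np.median(q,0).round(1),q.min(0).round(0))
    m=ok&(P[...,2]<105)&(P[...,2]>15)&(np.hypot(P[...,0],P[...,1])>200)&(P[...,0]<850)
    k,l,t,c=cv2.connectedComponentsWithStats(m.astype(np.uint8))
    for i in range(1,k):
        if t[i,4]>150: q=P[l==i];print('  ',t[i,4],c[i].round(),q.min(0).round(),q.max(0).round())
    # brown blobs anywhere, by hue range of biscuits
    h=cv2.cvtColor(d['color'],cv2.COLOR_BGR2HSV).astype(int)
    m=(h[...,0]>=8)&(h[...,0]<15)&(h[...,1]>165)&(h[...,2]>30)
    k,l,t,c=cv2.connectedComponentsWithStats(m.astype(np.uint8))
    for i in range(1,k):
        if t[i,4]>25: print('  brown',t[i,4],c[i].round(),np.median(P[l==i],0).round(),np.median(L[l==i],0).round())
E
```

```text
t 30.5833 ee [444.6 263.5 209. ] loc [-319.9  319.3  209. ] tx [-0.996  0.094  0.005] ty [ 0.094  0.996 -0.012] tz [-0.006 -0.011 -1.   ] F [-0.2 -0.7 -0. ] w 0.2 g 0.0 q [ 0.52  0.25  1.85 -0.01  1.05 -0.96]
scene bar 1 125 [-126.7   73.2  143.2] [-131.   22.  136.]
scene bar -1 116 [-126.5  -69.4  142.8] [-131. -121.  137.]
   272 [331. 135.] [ 473. -434.   15.] [ 578. -333.   29.]
   184 [277. 167.] [ 629. -221.   16.] [ 643. -123.  105.]
   331 [215. 215.] [656.  25.  15.] [834.  70. 105.]
   201 [248. 204.] [646. -74.  16.] [657.  27. 105.]
   1058 [179. 264.] [661. 165.  15.] [799. 304.  58.]
  brown 753 [245. 136.] [ 724. -152.  217.] [ -2. -68. 217.]
side bar 1 201 [-128.5   72.6  143.7] [-132.   22.  136.]
side bar -1 197 [-128.3  -69.2  143.7] [-133. -120.  137.]
   156 [252. 166.] [722. -78.  47.] [774.  51.  98.]
   1006 [162. 190.] [660. 166.  15.] [801. 302.  57.]
   2060 [284. 195.] [ 628. -221.   15.] [675.  70. 105.]
   533 [411. 212.] [ 458. -435.   15.] [ 579. -334.   28.]
   1723 [134. 295.] [415. 254.  15.] [574. 356. 100.]
```

```bash
python3 - <<'E'
from h import *
def blobs(im):
    h=cv2.cvtColor(im,cv2.COLOR_BGR2HSV).astype(int)
    m=(h[...,0]>=4)&(h[...,0]<15)&(h[...,1]>150)&(h[...,2]>40)&(h[...,2]<215)
    k,l,t,c=cv2.connectedComponentsWithStats(m.astype(np.uint8))
    return [(int(t[i,4]),c[i].round().tolist(),h[l==i].mean(0).round().tolist()) for i in range(1,k) if t[i,4]>12]
for n in('scene','side'):
    a=cv2.resize(cv2.imread(f'pics/{n}0.png'),(560,420),interpolation=cv2.INTER_AREA)
    print(n,'before',blobs(a)); print(n,'after',blobs(load(n)['color']))
E
```

```text
scene before [(16, [40.0, 2.0], [14.0, 153.0, 44.0]), (28, [26.0, 16.0], [14.0, 153.0, 43.0]), (21, [55.0, 16.0], [14.0, 153.0, 43.0]), (17, [28.0, 36.0], [14.0, 152.0, 44.0]), (13, [20.0, 50.0], [14.0, 153.0, 44.0]), (18, [39.0, 50.0], [14.0, 153.0, 42.0]), (16, [29.0, 50.0], [14.0, 154.0, 42.0]), (14, [52.0, 121.0], [14.0, 155.0, 42.0]), (760, [245.0, 136.0], [12.0, 207.0, 123.0]), (18, [8.0, 174.0], [14.0, 153.0, 43.0]), (58, [230.0, 313.0], [13.0, 172.0, 62.0]), (41, [241.0, 320.0], [13.0, 166.0, 63.0]), (44, [221.0, 323.0], [13.0, 157.0, 67.0]), (97, [253.0, 329.0], [13.0, 161.0, 66.0]), (15, [231.0, 332.0], [13.0, 154.0, 68.0])]
scene after [(15, [34.0, 3.0], [14.0, 156.0, 42.0]), (16, [4.0, 5.0], [14.0, 155.0, 44.0]), (13, [152.0, 4.0], [14.0, 154.0, 45.0]), (13, [106.0, 7.0], [14.0, 157.0, 43.0]), (17, [125.0, 11.0], [13.0, 155.0, 44.0]), (17, [17.0, 15.0], [14.0, 156.0, 45.0]), (22, [123.0, 29.0], [14.0, 154.0, 43.0]), (15, [2.0, 47.0], [14.0, 155.0, 43.0]), (14, [70.0, 57.0], [14.0, 155.0, 45.0]), (15, [33.0, 69.0], [13.0, 154.0, 43.0]), (14, [66.0, 73.0], [14.0, 155.0, 44.0]), (15, [10.0, 98.0], [14.0, 154.0, 43.0]), (19, [31.0, 104.0], [14.0, 154.0, 44.0]), (768, [245.0, 136.0], [12.0, 209.0, 119.0]), (18, [16.0, 136.0], [14.0, 154.0, 45.0]), (16, [5.0, 142.0], [14.0, 156.0, 44.0])]
side before [(14, [151.0, 270.0], [14.0, 185.0, 122.0]), (99, [148.0, 291.0], [14.0, 186.0, 119.0]), (20, [135.0, 290.0], [13.0, 189.0, 85.0]), (23, [135.0, 300.0], [13.0, 188.0, 85.0]), (15, [133.0, 308.0], [13.0, 190.0, 100.0])]
side after [(13, [305.0, 139.0], [14.0, 181.0, 159.0])]
```

```bash
python3 -c "
from h import *;print(close_job())"
```

```text
the job is handed in; nothing more can be done
None
```

I handed the job in at about 31 s: the biscuits went into the left bin, the empty scoop is back upright on the bench, both bins measure shut, and bowl and rake comb measure in place; I did not re-measure the brushes or count the biscuits, though the last check found none in the scoop or on the bench.

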